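# Load a filter glass under the sprung clips of an inspection stage

### The job

Pick up the green filter glass by the orange tab of its black carrier, lay it flat on the open front of the grey inspection stage, tab end last, and slide it in so that both sprung clips ride up over its front edge and snap down into its two notches. Go on until you feel it butt against the end stop, press it lightly home there, then let go and leave it seated. It is glass: push gently and never force it, neither against the clips, nor down on the stage, nor against the stop; and do not disturb the tape measure, the nut or the roll of tape.

Things in the scene. Friction and masses are not known exactly. Their poses are not given: they have to be found in the camera images.
- filter: The filter: a green glass pane in a black carrier plate 90 x 60 mm (its x by y), 8 mm thick, about 0.15 kg. Origin at the centre of its underside, z up, +x towards the front edge, which goes in first. Each side border (12 mm wide) has a notch across its top, 4 mm deep, from x = 8 to 26 mm, so that it begins 19 mm behind the front edge.
- filter_tab (a point): Centre of the straight orange grip tab that stands on the back part of the carrier (x = -27, y = 0, z = 24 mm in the filter's frame, 72 mm behind the front edge). It is 30 mm long along x, 14 mm thick along y, and rises from 8 to 40 mm above the carrier's underside; pinch it across its 14 mm.
- filter_front (a point): Middle of the lower front edge of the carrier (x = 45 mm, underside, in the filter's frame).
- stage: The inspection stage: a grey metal slab fixed to the bench. Origin on the bench, z up, flat top 20 mm above it, reaching from x = -70 to +105 mm and y = -50 to +50 mm in its own frame. The filter slides in along +x, its own x axis pointing the same way. Keep every push on the glass below 15 N.
- stage_mouth (a point): Point on the stage's top at its x = 0, y = 0. In front of it (-x) the top is open for laying the filter down; the filter's back may overhang the slab by 30 mm. From here to x = 50 mm two aluminium rails, 8 mm high, guide the filter's sides: 63 mm apart (1.5 mm play each side) from x = 20 mm on, flaring to about 77 mm apart at x = 0.
- stage_stop_range (a point): A fixed point on the stage's top at x = 60 mm: NOT the end stop, only the middle of its range. The stop (8 mm high) and the clips sit on a bridge clamped anew each time: stop face anywhere 12 mm before to 12 mm beyond this point; clip noses 24 mm before the stop, their toes 18 mm more. Clips resist the push with up to about 10 N while riding up, less once snapped; the stop is hard. Held stiffly by the tab, the filter may dig its front in: keep the downward load light.
- clip_left (a joint): Angle (rad) of the sprung steel clip at stage y = +23.5 mm; 45 mm long from pivot to nose. 0: at rest, nose 2.5 mm above the stage's top; about 0.12: riding on top of the carrier; about 0.03: snapped down into the notch (below 0.075 counts as snapped). It begins to drop some 5 mm before the stop and is down some 1 to 2 mm before it.
- clip_right (a joint): Angle (rad) of the other clip, at stage y = -23.5 mm; same size and meaning as clip_left.
- tape_measure: Yellow and black tape measure, 84 x 35 mm, 69 mm high, lying loose about 105 mm to the right (-y) of the stage's middle line. Bystander. Origin at the centre of its underside.
- big_nut: Large steel hexagon nut, 30 mm across, 13 mm high, loose on the bench about 85 mm to the left (+y) of the stage's middle line. Bystander. Origin at the centre of its underside.
- black_tape: Roll of black tape lying flat, 68 mm across, 18 mm high, behind the place where the filter lies. Bystander. Origin at the centre of its underside.

How it is judged:
By the outcome, as a careful person would: the job done as asked, in the order asked, and still so for the second after the job is handed in, with the robot touching nothing.
It also fails if it takes over 64 s, if anything falls off the work surface, if the arm or the gripper's body presses on something with over 40 N, if the wrist force passes 120 N, or if a joint passes its speed limit or range.

### The arm

A 7-joint arm with a two-finger parallel gripper is mounted at the origin on the work surface; the furniture and walls round the work are solid. World frame = base frame: x ahead of the robot, y to its left, z up, the work surface at z = 0. Lengths are in m, angles in rad, forces in N, time in s.
With the tool pointing down it reaches from about 0.4 to 0.85 m from the base axis. Payload 10.4 kg.
Tool frame: the origin (TCP) lies midway between the tips of the shut fingers; the grasp point (between the pads) lies 19 mm behind it; z points along the fingers, y is the direction in which the jaws open and shut (so a half turn about z gives the same grasp; the last joint's range is limited). The gripper opens to 87 mm and grips with 3 to 60 N. Pads are 19 mm wide; open, the fingers measure 117 mm over their backs; the gripper's body (75 mm by 190 mm) begins 51 mm behind the grasp point.
Start: joints at [1.158, 0.332, -0.065, 1.46, 0.022, 1.35, -0.088], TCP at [0.238, -0.578, 0.223] pointing down, gripper open.
Joint ranges: [-2.6, 2.6], [-0.5, 2.12], [-1.47, 1.34], [0.16, 2.42], [-1.27, 4.41], [0.06, 2.06], [-2.6, 2.6]. Speed limits (rad/s): [2.22, 2.22, 2.79, 2.79, 3.14, 3.14, 3.14].

### API

Orientations are given as a unit quaternion [x, y, z, w].
In Python, from bench import r gives the robot as it stands.
- The arm moves only by the tool step_arm, never from a script. Its argument "increments" is a list of rows, each a list of 2 entries, a list of its own where there are three numbers: the shift along the tool's x, y, z in m, then the turn, a rotation vector about the tool's x, y, z in rad. A call has 1 to 5 rows; each row is the pose to reach, as a shift and turn from the pose measured when the call began, along the tool's axes at that moment; what a row does not reach only later rows make up. A row lasts 1/10 s, in which the tool goes at most 50 mm and 8.59 degrees, less where a joint would pass 70% of its speed; a pose out of reach is approached as far as the arm can. A call with a gripper value outside its range is refused whole. "hand" is the closure, from -1 (fully open) to 1 (shut), so that 0 is half open, set as the call begins (left out, the last holds). The fingers move at their own pace and stop on an object; "grip_force" is the grip in N (left out, the last holds). Time passes only in rows, so rows that repeat a pose let the fingers close. It gives the time, the measured TCP pose, the force and the opening at its end, in the units of the state.
- r.read_state(): the state, without advancing time (a new reading comes with each control period).
- r.camera(name): name is "scene" or "top" or "wrist"; returns a dict with "pixels" (400x640x3 uint8, blue, green, red), "camera_matrix" (3x3 intrinsics, pixels), "extrinsics" (4x4, takes a point from camera to world coordinates). Camera axes: x right, y up, looking along -z (the intrinsics and any distortion apply to the point x, -y, -z); pixel columns grow to the right and rows downward; lengths in m; the calibration is good to about 2 mm. A picture is of the moment at which its call begins. There is no depth.
- r.close_job(): hands the job in, once; it reports no verdict.
The state is a dict: "time": time; "joint_positions": joint angles; "joint_vel": joint speeds; "joint_torque": joint torques, N m; "ee_pos": TCP position; "eef_rot": TCP orientation; "ft_force": force on the tool from outside, world axes, zero at the start; "torque": the same for the moment, N m; "width": finger opening in m.
Only numpy, scipy, OpenCV 4.12 (cv2) and the standard library are available. Lean on these libraries where they do the work, as an engineer would, in place of code of your own. Each camera call takes 0.05 s, during which the arm holds its last target.

## Working session

There is one attempt and no reset: what is moved stays moved. The work goes in short steps, Python scripts to look and compute and a tool call to move; the robot and the scene stay as the last step left them, time stands still between calls to the robot, and variables do not carry over. Pictures are saved under pics/ and viewed, and the job is handed in when it is done.

Besides the shell and the picture viewer there is one more tool, called after "Call:" as a command line: name --argument value ..., lists and objects as JSON in quotes. step_arm: Moves the arm, as the interface text tells. Its arguments: {"type":"object","properties":{"increments":{"type":"array"},"hand":{"type":"number"},"grip_force":{"type":"number"}},"required":["increments"]}

```bash
mkdir -p pics; ls; python3 - <<'E'
from bench import r
import cv2
for n in ("scene","top","wrist"):
    c=r.camera(n); cv2.imwrite(f"pics/{n}0.png",c["pixels"])
    print(n,c["camera_matrix"].tolist(),c["extrinsics"].round(4).tolist(),[k for k in c])
print(r.read_state())
E
```

```text
pics
scene [[510.5620932128003, 0.0, 315.9010993995681], [0.0, 510.5620932128003, 198.6803863837278], [0.0, 0.0, 1.0]] [[-0.8746, 0.2371, -0.423, 0.0691], [-0.4842, -0.4716, 0.7369, 0.8755], [-0.0248, 0.8493, 0.5273, 0.6616], [0.0, 0.0, 0.0, 1.0]] ['pixels', 'camera_matrix', 'extrinsics']
top [[437.7900046785065, 0.0, 315.4240334160733], [0.0, 437.7900046785065, 206.72179877198525], [0.0, 0.0, 1.0]] [[0.0231, 0.9957, -0.0899, 0.443], [-0.9993, 0.0202, -0.0321, 0.0175], [-0.0301, 0.0905, 0.9954, 1.2578], [0.0, 0.0, 0.0, 1.0]] ['pixels', 'camera_matrix', 'extrinsics']
wrist [[287.8257768802264, 0.0, 322.2700375679558], [0.0, 287.8257768802264, 197.19036778169422], [0.0, 0.0, 1.0]] [[0.38, 0.8841, 0.2721, 0.312], [-0.925, 0.3638, 0.1097, -0.5472], [-0.002, -0.2933, 0.956, 0.383], [0.0, 0.0, 0.0, 1.0]] ['pixels', 'camera_matrix', 'extrinsics']
{'time': 0.15, 'joint_positions': array([ 1.15839339,  0.33274804, -0.06469139,  1.46073023,  0.02157485,
        1.34990251, -0.08847771]), 'joint_vel': array([-5.77200801e-04, -1.93213634e-03, -2.20739329e-06, -3.44640410e-03,
       -6.11448820e-04, -1.66691572e-04,  3.28225182e-03]), 'joint_torque': array([-1.11492900e-03, -6.23630762e+01,  2.30838679e-02, -3.90144968e+01,
       -6.15225127e-02,  3.72849964e-02,  1.45777981e-04]), 'ee_pos': array([ 0.23739731, -0.57784681,  0.22193203]), 'eef_rot': array([ 9.81064172e-01,  1.93682189e-01, -1.17911773e-04, -5.34271836e-04]), 'ft_force': array([-0.31248348,  0.29389284, -0.06597648]), 'torque': array([-0.00565677,  0.02419087, -0.04299797]), 'width': 0.0871135266507435}
```

View pics/scene0.png

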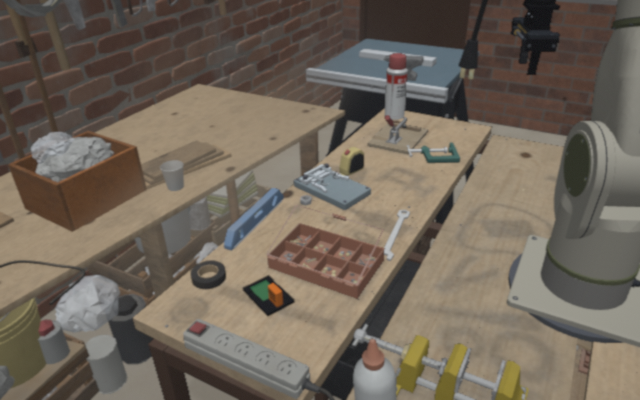

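View pics/top0.png

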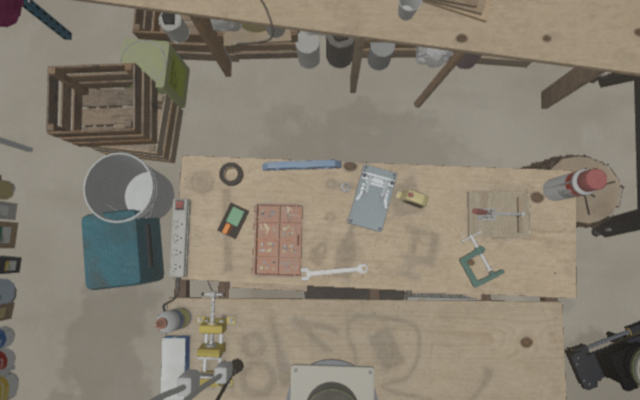

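View pics/wrist0.png

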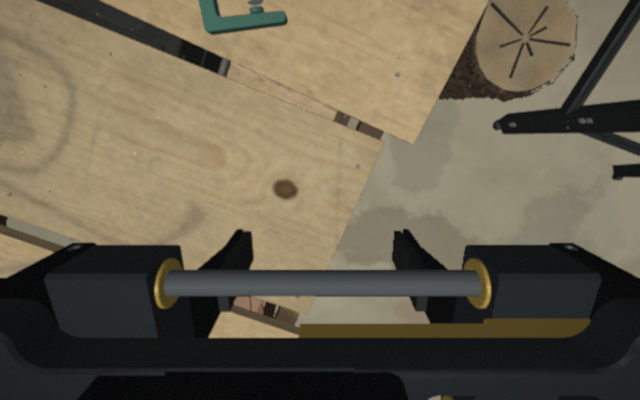

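```bash
python3 - <<'E'
import cv2
t=cv2.imread("pics/top0.png"); s=cv2.imread("pics/scene0.png")
cv2.imwrite("pics/t_f.png",cv2.resize(t[190:250,205:265],None,fx=10,fy=10,interpolation=cv2.INTER_CUBIC))
cv2.imwrite("pics/t_s.png",cv2.resize(t[155:240,335:435],None,fx=7,fy=7,interpolation=cv2.INTER_CUBIC))
cv2.imwrite("pics/s_f.png",cv2.resize(s[265:325,230:310],None,fx=9,fy=9,interpolation=cv2.INTER_CUBIC))
cv2.imwrite("pics/s_s.png",cv2.resize(s[140:215,280:380],None,fx=8,fy=8,interpolation=cv2.INTER_CUBIC))
E
```

```text
(no output)
```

View pics/t_f.png

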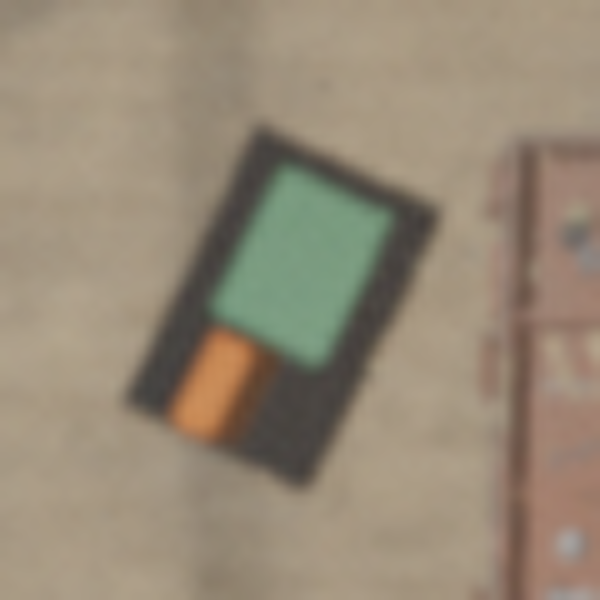

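View pics/t_s.png

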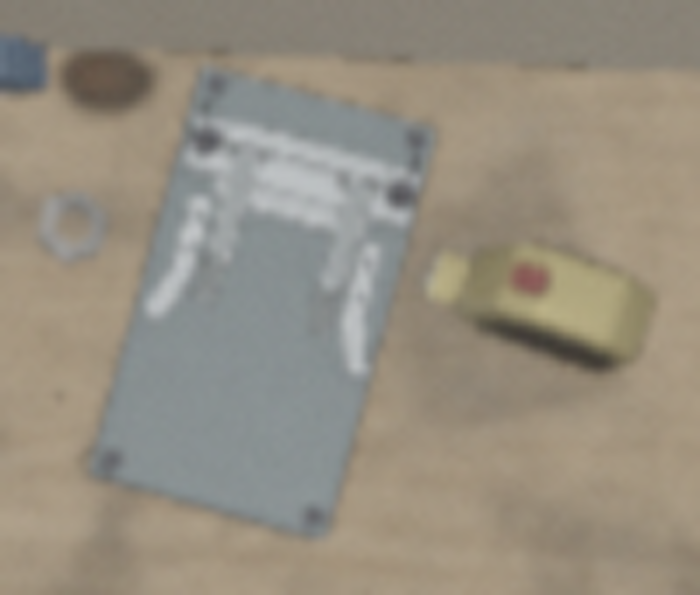

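View pics/s_f.png

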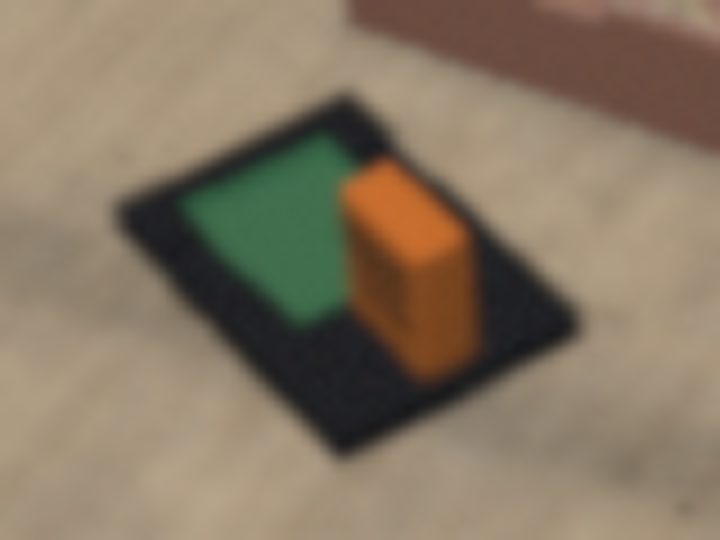

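View pics/s_s.png

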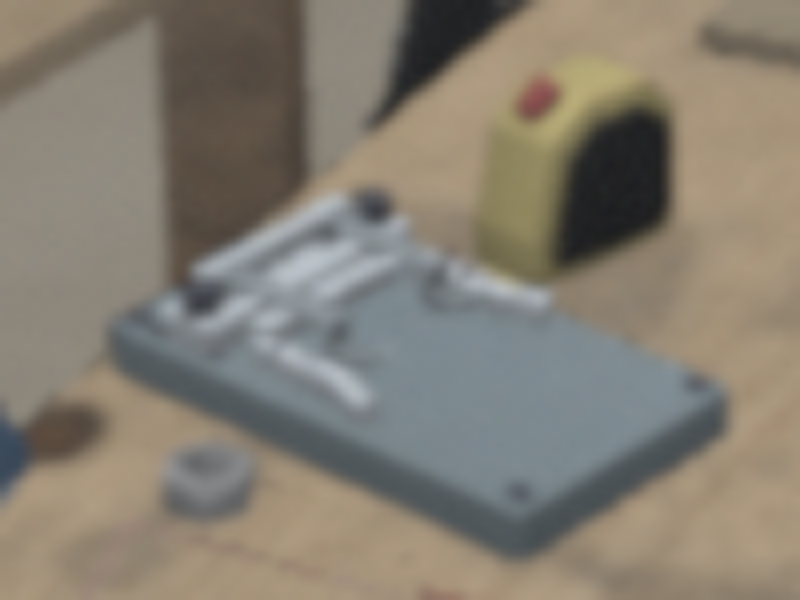

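```bash
cat > h.py <<'E'
import numpy as np, json
from scipy.optimize import least_squares
CAM={"scene":(np.array([[510.562,0,315.901],[0,510.562,198.680],[0,0,1]]),np.array([[-0.8746,0.2371,-0.423,0.0691],[-0.4842,-0.4716,0.7369,0.8755],[-0.0248,0.8493,0.5273,0.6616],[0,0,0,1]])),
"top":(np.array([[437.790,0,315.424],[0,437.790,206.7218],[0,0,1]]),np.array([[0.0231,0.9957,-0.0899,0.443],[-0.9993,0.0202,-0.0321,0.0175],[-0.0301,0.0905,0.9954,1.2578],[0,0,0,1]]))}
def proj(K,E,P):
    q=(np.asarray(P)-E[:3,3])@E[:3,:3]
    q=q*[1,-1,-1]
    u=q@K.T
    return u[:,:2]/u[:,2:]
def ray(K,E,uv,z):
    d=np.linalg.inv(K)@[uv[0],uv[1],1]; d=E[:3,:3]@(d*[1,-1,-1]); o=E[:3,3]
    return o+d*(z-o[2])/d[2]
def place(p,L):
    c,s=np.cos(p[2]),np.sin(p[2]); L=np.asarray(L)
    return np.c_[p[0]+c*L[:,0]-s*L[:,1],p[1]+s*L[:,0]+c*L[:,1],L[:,2]]
def uncrop(uv,x0,y0,k): return (np.asarray(uv,float)+.5)/k-.5+[x0,y0]
def fit(obs,p0):
    # obs list of (K,E,pix,L)
    f=lambda p:np.concatenate([(proj(K,E,place(p,L))-px).ravel() for K,E,px,L in obs])
    s=least_squares(f,p0); return s.x,[np.round(proj(K,E,place(s.x,L))-px,1) for K,E,px,L in obs]
E
python3 - <<'E'
from h import *
mm=lambda L:np.array(L)/1000.
tf=uncrop([(260,122),(440,210),(127,402),(303,490),(218,328),(170,420),(212,440)],205,190,10)
tL=mm([(45,30,8),(45,-30,8),(-45,30,8),(-45,-30,8),(-12,7,40),(-42,7,40),(-42,-7,40)])
sf=uncrop([(120,207),(345,93),(343,442),(580,318),(385,157),(342,185),(415,258),(472,235)],230,265,9)
sL=mm([(45,30,8),(45,-30,8),(-45,30,8),(-45,-30,8),(-12,-7,40),(-12,7,40),(-42,7,40),(-42,-7,40)])
T=(*CAM["top"],tf,tL);S=(*CAM["scene"],sf,sL)
for o in ([T],[S],[T,S]): 
    p,e=fit(o,[.5,.2,-.4]); print(p.round(4),[x.tolist() for x in e])
ts=uncrop([(200,68),(435,128),(325,538),(92,475)],335,155,7)
tsL=mm([(105,50,20),(105,-50,20),(-70,-50,20),(-70,50,20)])
ss=uncrop([(110,338),(518,530),(725,392)],280,140,8); ssL=mm([(105,50,20),(-70,50,20),(-70,-50,20)])
T=(*CAM["top"],ts,tsL);S=(*CAM["scene"],ss,ssL)
for o in ([T],[S],[T,S]): 
    p,e=fit(o,[.5,-.1,-.2]); print(p.round(4),[x.tolist() for x in e])
E
```

```text
[ 0.5126  0.2945 -0.4223] [[[-0.1, -0.3], [0.5, -0.2], [-0.7, -0.1], [0.3, 0.1], [-0.1, -0.2], [-0.1, 0.2], [0.1, 0.4]]]
[ 0.5112  0.2969 -0.4171] [[[-1.1, -0.2], [0.4, -0.4], [-0.5, 0.2], [0.6, -0.6], [0.9, -0.0], [-0.8, 0.1], [0.1, 0.8], [0.3, -0.0]]]
[ 0.5119  0.2959 -0.4192] [[[-0.6, -0.0], [-0.0, 0.0], [-1.1, 0.2], [-0.1, 0.3], [-0.6, 0.0], [-0.6, 0.5], [-0.3, 0.6]], [[-1.1, -0.7], [0.5, -0.8], [-0.6, -0.3], [0.6, -1.0], [0.9, -0.5], [-0.8, -0.4], [0.1, 0.3], [0.3, -0.4]]]
[ 0.567  -0.0986 -0.245 ] [[[-0.2, -0.7], [0.3, -0.2], [0.5, 0.6], [-0.6, 0.3]]]
[ 0.5645 -0.0901 -0.255 ] [[[-1.3, -0.8], [0.1, -0.1], [1.1, 0.6]]]
[ 0.5669 -0.0965 -0.2511] [[[-0.7, -0.7], [-0.2, -0.1], [-0.4, 0.7], [-1.5, 0.1]], [[-0.8, -2.0], [0.6, -1.7], [1.2, -0.9]]]
```

```bash
cat >> h.py <<'E'
from scipy.spatial.transform import Rotation as R
def togo(st,pos,yaw):
    Rc=R.from_quat(st["eef_rot"]); 
    Rt=R.from_matrix(np.array([[np.cos(yaw),np.sin(yaw),0],[np.sin(yaw),-np.cos(yaw),0],[0,0,-1]]))
    d=Rc.inv().apply(np.asarray(pos)-st["ee_pos"]); w=(Rc.inv()*Rt).as_rotvec()
    print("t",round(st["time"],2),"pos",st["ee_pos"].round(4),"J",st["joint_positions"].round(2),"F",st["ft_force"].round(2),"w",round(st["width"],4))
    print("shift",d.round(4).tolist(),"turn",w.round(4).tolist())
def stg(p,x,y=0): 
    c,s=np.cos(p[2]),np.sin(p[2]); return np.array([p[0]+c*x-s*y,p[1]+s*x+c*y])
E
python3 - <<'E'
from h import *; from bench import r
S=[.567,-.0985,-.247]; x=stg(S,.02)
togo(r.read_state(),[*x,.22],-.247)
E
```

```text
t 0.15 pos [ 0.2374 -0.5778  0.2219] J [ 1.16  0.33 -0.06  1.46  0.02  1.35 -0.09] F [-0.31  0.29 -0.07] w 0.0871
shift [0.5031, -0.3062, 0.0023] turn [-0.001, 0.0004, 0.6368]
```

Call:
step_arm --increments '[[[0.05,-0.03,0],[0,0,0.06]],[[0.09,-0.055,0],[0,0,0.11]],[[0.13,-0.08,0],[0,0,0.17]],[[0.17,-0.104,0],[0,0,0.22]],[[0.21,-0.128,0],[0,0,0.27]]]' --hand -1

```text
time: 0.65
ee_pos: [0.384, -0.3775, 0.222]
eef_rot: [0.998, 0.059, -0.0, -0.001]
ft_force: [0.5, -0.0, -0.3]
width: 0.0872
```

```bash
python3 - <<'E'
from h import *; from bench import r
S=[.567,-.0985,-.247]; x=stg(S,.02)
togo(r.read_state(),[*x,.22],-.247)
E
```

```text
t 0.65 pos [ 0.384  -0.3775  0.222 ] J [ 0.87  0.15 -0.2   1.68  0.03  1.31 -0.78] F [ 0.53 -0.01 -0.29] w 0.0872
shift [0.2333, -0.2483, 0.0022] turn [-0.001, 0.0006, 0.3652]
```

Call:
step_arm --increments '[[[0.035,-0.037,0],[0,0,0]],[[0.07,-0.074,0],[0,0,0]],[[0.105,-0.11,0],[0,0,0]],[[0.14,-0.148,0],[0,0,0]],[[0.175,-0.185,0],[0,0,0]]]'

```text
time: 1.15
ee_pos: [0.5325, -0.177, 0.2222]
eef_rot: [0.998, 0.059, -0.0, -0.0]
ft_force: [0.6, -0.1, -0.2]
width: 0.0871
```

Call:
step_arm --increments '[[[0.03,-0.03,0],[0,0,0]],[[0.05,-0.06,0],[0,0,0]],[[0.05,-0.065,0],[0,0,0]],[[0.05,-0.065,0],[0,0,0]]]'

```text
time: 1.55
ee_pos: [0.5745, -0.1053, 0.2218]
eef_rot: [0.998, 0.06, -0.001, -0.001]
ft_force: [-0.4, -0.6, 0.5]
width: 0.087
```

```bash
python3 - <<'E'
from h import *; from bench import r; import cv2,pickle
S=[.567,-.0985,-.247]; x=stg(S,.02)
st=r.read_state()
togo(st,[*x,.22],-.247)
c=r.camera("wrist"); pickle.dump(c,open("w1.pkl","wb")); cv2.imwrite("pics/w1.png",c["pixels"])
E
```

```text
t 1.55 pos [ 0.5745 -0.1053  0.2218] J [ 0.46  0.27 -0.42  1.56  0.11  1.34 -1.43] F [-0.36 -0.6   0.46] w 0.087
shift [0.0121, -0.0005, 0.0018] turn [-0.0011, 0.0013, 0.3675]
```

View pics/w1.png

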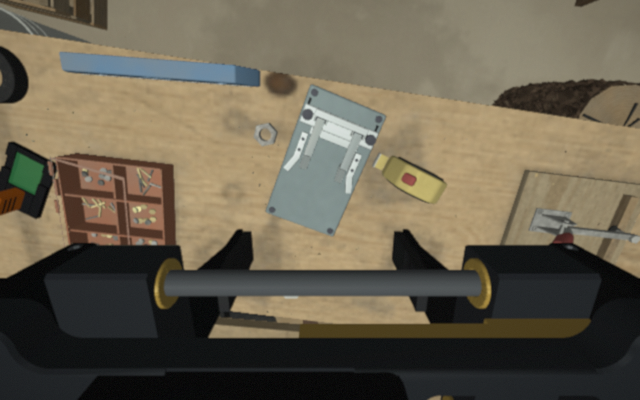

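```bash
python3 - <<'E'
from h import *; import cv2,pickle
c=pickle.load(open("w1.pkl","rb"));K,E=c["camera_matrix"],c["extrinsics"]
print(E.round(3))
S=[.567,-.0985,-.247]
L=np.array([(105,50,20),(105,-50,20),(-70,-50,20),(-70,50,20),(60,0,20),(0,0,20)])/1e3
print(proj(K,E,place(S,L)).round(1))
cv2.imwrite("pics/w1c.png",cv2.resize(c["pixels"][75:245,250:400],None,fx=3.5*1.0,fy=3.5,interpolation=cv2.INTER_CUBIC))
E
```

```text
[[ 0.12   0.949  0.293  0.655]
 [-0.993  0.115  0.033 -0.096]
 [-0.002 -0.295  0.956  0.383]
 [ 0.     0.     0.     1.   ]]
[[308.7  83. ]
 [386.1 114.8]
 [332.8 237.9]
 [263.6 213.4]
 [334.  135. ]
 [316.8 179.1]]
```

View pics/w1c.png

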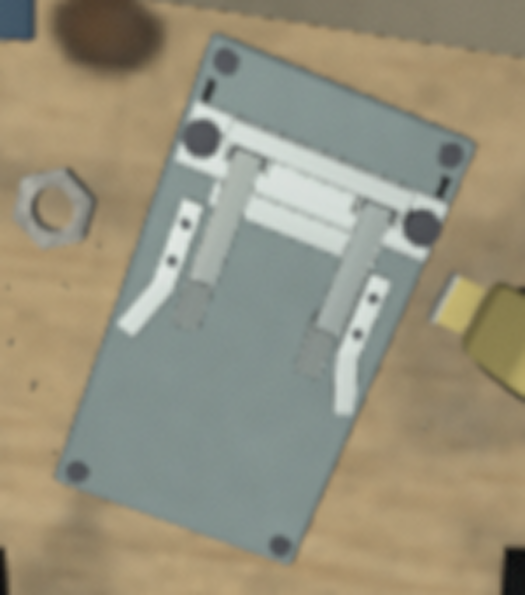

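```bash
python3 - <<'E'
from h import *; import cv2,pickle
c=pickle.load(open("w1.pkl","rb"));K,E=c["camera_matrix"],c["extrinsics"]
L=np.array([(105,50,20),(105,-50,20),(-70,-50,20),(-70,50,20)])/1e3
px=uncrop([(215,35),(477,145),(290,563),(57,478)],250,75,3.5)
W=(K,E,px,L)
p,e=fit([W],[.567,-.0985,-.247]);print(p,e)
ts=uncrop([(200,68),(435,128),(325,538),(92,475)],335,155,7)
T=(*CAM["top"],ts,L)
p,e=fit([W,T],p);print(p,e)
def loc(u,z):
    q=ray(K,E,uncrop(u,250,75,3.5),z)[:2]-p[:2]; c,s=np.cos(p[2]),np.sin(p[2])
    return (np.array([c*q[0]+s*q[1],-s*q[0]+c*q[1]])*1e3).round(1)
for n,u,z in [("stopL",(247,213),.028),("stopR",(343,256),.028),("railLtop",(192,202),.028),("railRtop",(380,278),.028),("railLmouth",(128,333),.028),("railRmouth",(345,413),.028),("toeL",(185,328),.024),("toeR",(310,375),.024),("noseL",(205,283),.024),("noseR",(328,335),.024)]: print(n,loc(u,z))
E
```

```text
[ 0.56742145 -0.0996249  -0.25635274] [array([[-0.5, -1.9],
       [ 1.7, -0.8],
       [ 0.5,  2.4],
       [-1.8,  1.5]])]
[ 0.56735409 -0.09946736 -0.25456122] [array([[-0.8, -1.9],
       [ 1.4, -0.9],
       [ 0.5,  2.4],
       [-1.9,  1.7]]), array([[ 0.5, -0.8],
       [ 0.9, -0.1],
       [ 0.5,  0.6],
       [-0.5, -0.1]])]
stopL [53.3 17.1]
stopR [ 51.9 -19.5]
railLtop [49.8 36.1]
railRtop [ 49.5 -34.7]
railLmouth [-1.6 41.4]
railRmouth [ -0.6 -42.5]
toeL [ 6.7 23. ]
toeR [  7.1 -25.7]
noseL [24.6 22.1]
noseR [ 23.3 -26.1]
```

```bash
python3 - <<'E'
from h import *; from bench import r
st=r.read_state(); p0=st["ee_pos"]; y0=.119
p1=np.array([.4873,.306,.20]); y1=-.42+np.pi
n=18.
P=lambda a:(p0+(p1-p0)*a, y0+(y1-y0)*a)
for k in range(4):
    a,b=min(1,k*5/n),min(1,(k*5+5)/n)
    pa,ya=P(a);pb,yb=P(b)
    M=np.array([[np.cos(ya),np.sin(ya),0],[np.sin(ya),-np.cos(ya),0],[0,0,-1]])
    print((M.T@(pb-pa)).round(4),-(yb-ya))
E
```

```text
[-0.0103 -0.1168  0.0061] -0.7229424037749427
[ 0.0696 -0.0944  0.0061] -0.7229424037749427
[ 0.1146 -0.0248  0.0061] -0.7229424037749426
[0.0614 0.0343 0.0037] -0.4337654422649653
```

Call:
step_arm --increments '[[[-0.002,-0.023,0],[0,0,-0.14]],[[-0.004,-0.047,0],[0,0,-0.29]],[[-0.006,-0.07,0],[0,0,-0.43]],[[-0.008,-0.093,0],[0,0,-0.58]],[[-0.01,-0.117,0],[0,0,-0.72]]]'

```text
time: 2.1
ee_pos: [0.5499, 0.0061, 0.222]
eef_rot: [0.913, 0.408, -0.001, 0.0]
ft_force: [0.2, 0.9, -0.6]
width: 0.0869
```

Call:
step_arm --increments '[[[0.014,-0.019,0],[0,0,-0.14]],[[0.028,-0.038,0],[0,0,-0.29]],[[0.042,-0.056,0],[0,0,-0.43]],[[0.056,-0.075,0],[0,0,-0.58]],[[0.07,-0.094,0],[0,0,-0.72]]]'

```text
time: 2.6
ee_pos: [0.5267, 0.1193, 0.222]
eef_rot: [0.71, 0.704, -0.001, 0.0]
ft_force: [0.7, -0.4, -1.0]
width: 0.0871
```

Call:
step_arm --increments '[[[0.023,-0.005,0],[0,0,-0.14]],[[0.046,-0.01,0],[0,0,-0.29]],[[0.069,-0.015,0],[0,0,-0.43]],[[0.092,-0.02,0],[0,0,-0.58]],[[0.115,-0.025,0],[0,0,-0.72]]]'

```text
time: 3.1
ee_pos: [0.5032, 0.2329, 0.2217]
eef_rot: [0.415, 0.91, -0.002, 0.001]
ft_force: [0.3, 1.1, 0.2]
width: 0.0872
```

```bash
python3 - <<'E'
from h import *; from bench import r
togo(r.read_state(),[.4873,.306,.20],-.42+np.pi)
E
```

```text
t 3.1 pos [0.5032 0.2329 0.2217] J [ 0.23  0.29 -0.88  1.61  0.23  1.35  0.03] F [0.35 1.08 0.23] w 0.0872
shift [0.0656, 0.0359, 0.0215] turn [-0.0029, 0.0017, -0.4359]
```

Call:
step_arm --increments '[[[0.02,0.011,0.005],[0,0,-0.13]],[[0.045,0.025,0.01],[0,0,-0.27]],[[0.066,0.036,0.021],[-0.003,0.002,-0.41]],[[0.066,0.036,0.021],[-0.003,0.002,-0.436]],[[0.066,0.036,0.021],[-0.003,0.002,-0.436]]]'

```text
time: 3.6
ee_pos: [0.4878, 0.3046, 0.2001]
eef_rot: [0.21, 0.978, -0.001, -0.0]
ft_force: [0.4, -0.0, -0.3]
width: 0.0868
```

```bash
python3 - <<'E'
from h import *; from bench import r; import cv2,pickle
togo(r.read_state(),[.4873,.306,.20],-.42+np.pi)
c=r.camera("wrist"); pickle.dump(c,open("w2.pkl","wb")); cv2.imwrite("pics/w2.png",c["pixels"])
L=np.array([(45,30,8),(45,-30,8),(-45,30,8),(-45,-30,8),(-12,7,40),(-12,-7,40),(-42,7,40),(-42,-7,40)])/1e3
print(proj(c["camera_matrix"],c["extrinsics"],place([.512,.2955,-.42],L)).round(1).tolist())
E
```

```text
t 3.6 pos [0.4878 0.3046 0.2001] J [ 0.13  0.39 -0.96  1.59  0.32  1.34  0.28] F [ 0.37 -0.04 -0.26] w 0.0868
shift [0.0011, 0.0011, 0.0001] turn [-0.0011, -0.0001, -0.0025]
[[346.2, 228.4], [301.0, 228.5], [347.8, 161.2], [299.3, 161.3], [329.7, 194.2], [317.7, 194.2], [329.8, 168.8], [317.5, 168.9]]
```

View pics/w2.png

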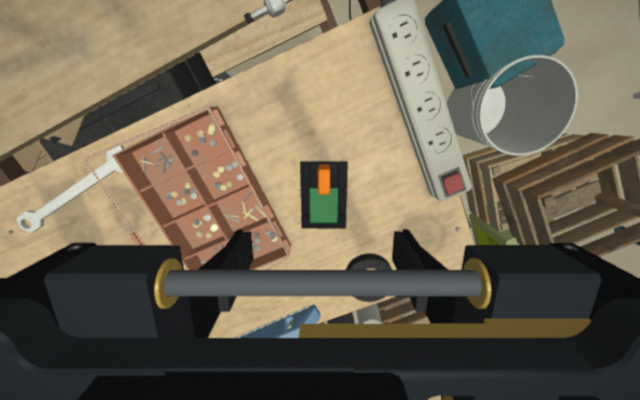

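```bash
python3 - <<'E'
import cv2
t=cv2.imread("pics/w2.png")
cv2.imwrite("pics/w2c.png",cv2.resize(t[155:235,285:365],None,fx=7,fy=7,interpolation=cv2.INTER_CUBIC))
E
```

```text
(no output)
```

View pics/w2c.png

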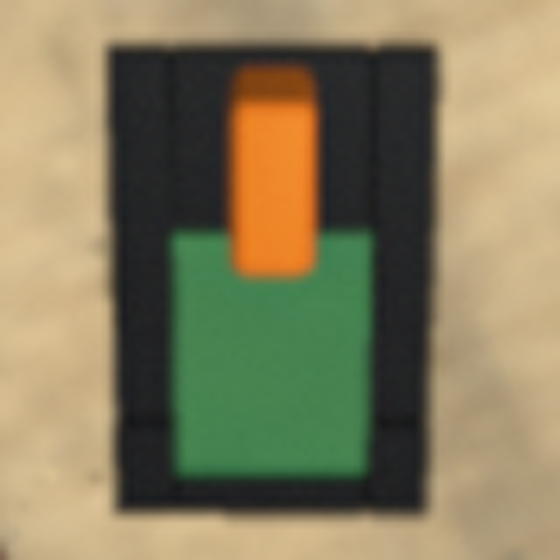

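Call:
step_arm --increments '[[[0.001,0.001,0.04],[0,0,-0.002]],[[0.001,0.001,0.08],[0,0,-0.002]],[[0.001,0.001,0.11],[0,0,-0.002]],[[0.001,0.001,0.13],[0,0,-0.002]],[[0.001,0.001,0.13],[0,0,-0.002]]]' --hand 0.1 --grip_force 10

```text
time: 4.15
ee_pos: [0.4876, 0.3024, 0.0681]
eef_rot: [0.212, 0.977, -0.002, -0.001]
ft_force: [-0.6, -0.2, 0.3]
width: 0.0546
```

```bash
python3 - <<'E'
from h import *; from bench import r; import cv2,pickle
togo(r.read_state(),[.4873,.306,.013],-.42+np.pi)
c=r.camera("wrist"); pickle.dump(c,open("w3.pkl","wb")); cv2.imwrite("pics/w3.png",c["pixels"])
c2=r.camera("scene");cv2.imwrite("pics/s3.png",cv2.resize(c2["pixels"][150:350,130:390],None,fx=3,fy=3))
L=np.array([(45,30,8),(45,-30,8),(-45,30,8),(-45,-30,8),(-12,7,40),(-12,-7,40),(-42,7,40),(-42,-7,40)])/1e3
print(proj(c["camera_matrix"],c["extrinsics"],place([.512,.2955,-.42],L)).round(1).tolist())
E
```

```text
t 4.15 pos [0.4876 0.3024 0.0681] J [ 0.07  0.52 -0.89  1.73  0.44  1.11  0.19] F [-0.57 -0.23  0.31] w 0.0546
shift [0.0017, 0.0034, 0.0551] turn [-0.0049, -0.0011, -0.0069]
[[361.0, 286.8], [293.5, 287.1], [364.6, 189.2], [289.4, 189.6], [337.3, 245.0], [318.0, 245.1], [337.6, 205.9], [317.5, 206.0]]
```

View pics/w3.png

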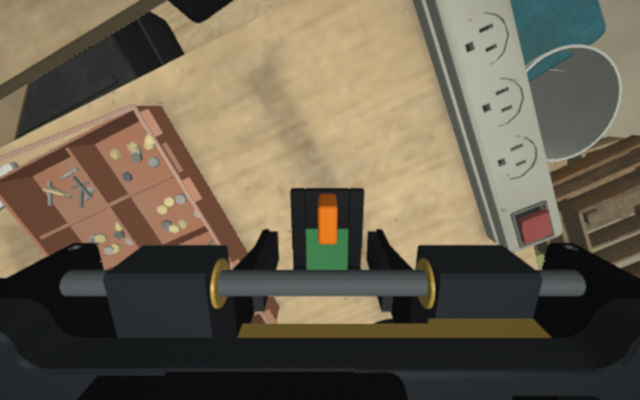

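View pics/s3.png

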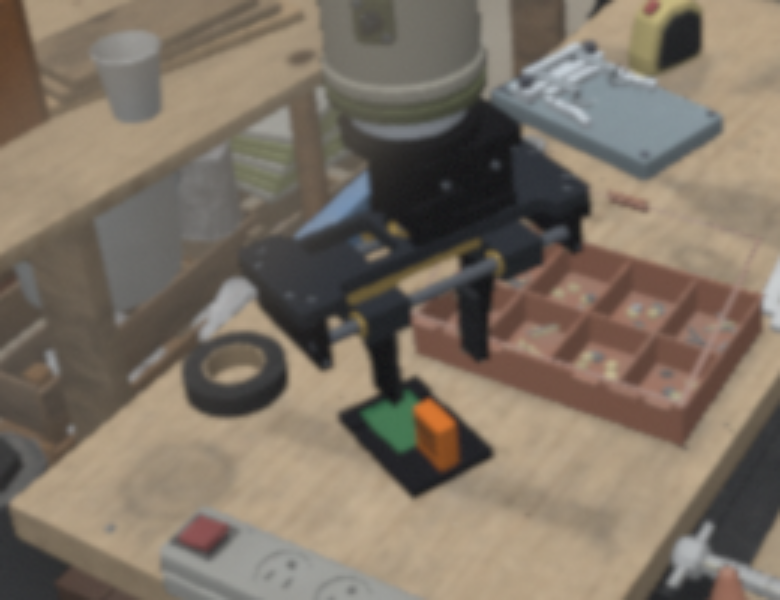

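```bash
python3 - <<'E'
from h import *
print(proj(*CAM["scene"],np.array([[.4876,.3024,.0681],[.4873,.306,.04]])))
import pickle
c=pickle.load(open("w3.pkl","rb")); print(proj(c["camera_matrix"],c["extrinsics"],np.array([[.4876,.3024,.0681],[.4873,.306,.04]])))
E
```

```text
[[274.59565057 273.98546759]
 [274.70059056 287.16402942]]
[[322.35039352 246.4671285 ]
 [326.9230994  226.14053198]]
```

Call:
step_arm --increments '[[[0.0017,0.0034,0.015],[-0.005,-0.001,-0.007]],[[0.0017,0.0034,0.03],[-0.005,-0.001,-0.007]],[[0.0017,0.0034,0.04],[-0.005,-0.001,-0.007]],[[0.0017,0.0034,0.045],[-0.005,-0.001,-0.007]],[[0.0017,0.0034,0.045],[-0.005,-0.001,-0.007]]]' --hand 0.1

```text
time: 4.75
ee_pos: [0.4881, 0.308, 0.0254]
eef_rot: [0.208, 0.978, 0.001, 0.001]
ft_force: [-0.2, 0.3, -0.0]
width: 0.0397
```

```bash
python3 - <<'E'
from h import *; from bench import r; import cv2,pickle
togo(r.read_state(),[.4873,.306,.013],-.42+np.pi)
E
```

```text
t 4.75 pos [0.4881 0.308  0.0254] J [ 0.04  0.57 -0.86  1.76  0.5   1.04  0.16] F [-0.21  0.27 -0.05] w 0.0397
shift [-0.0, -0.0022, 0.0124] turn [0.0031, 0.0012, 0.0017]
```

Call:
step_arm --increments '[[[0,-0.002,0.006],[0.003,0.001,0.002]],[[0,-0.002,0.01],[0.003,0.001,0.002]],[[0,-0.002,0.012],[0.003,0.001,0.002]],[[0,-0.002,0.012],[0.003,0.001,0.002]],[[0,-0.002,0.012],[0.003,0.001,0.002]]]'

```text
time: 5.25
ee_pos: [0.4874, 0.3063, 0.0135]
eef_rot: [0.209, 0.978, 0.0, 0.0]
ft_force: [-0.7, -0.5, 0.4]
width: 0.039
```

```bash
python3 - <<'E'
from h import *; from bench import r; import cv2,pickle
togo(r.read_state(),[.4873,.306,.013],-.42+np.pi)
c2=r.camera("scene");cv2.imwrite("pics/s4.png",cv2.resize(c2["pixels"][230:330,210:340],None,fx=5,fy=5))
E
```

```text
t 5.25 pos [0.4874 0.3063 0.0135] J [ 0.03  0.59 -0.85  1.76  0.51  1.02  0.15] F [-0.72 -0.5   0.36] w 0.039
shift [-0.0, -0.0003, 0.0005] turn [0.0003, 0.0002, -0.0003]
```

View pics/s4.png

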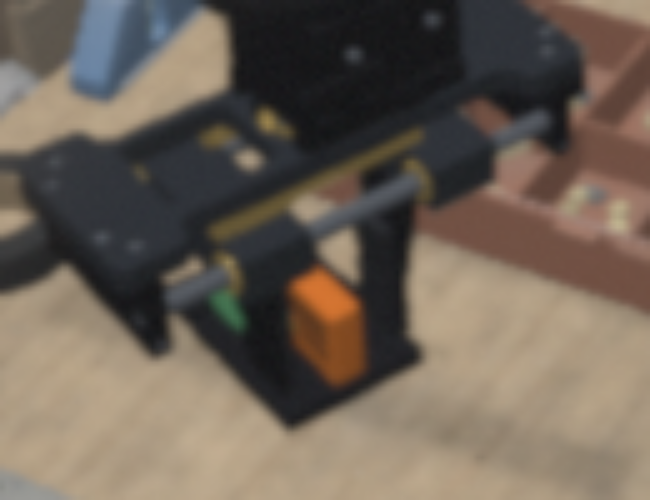

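Call:
step_arm --increments '[[[0,0,0],[0,0,0]],[[0,0,0],[0,0,0]],[[0,0,0],[0,0,0]],[[0,0,0],[0,0,0]],[[0,0,0],[0,0,0]]]' --hand 1 --grip_force 20

```text
time: 5.8
ee_pos: [0.4875, 0.3063, 0.0136]
eef_rot: [0.209, 0.978, 0.0, 0.0]
ft_force: [0.0, 0.1, 0.9]
width: 0.0141
```

Call:
step_arm --increments '[[[0,0,-0.003],[0,0,0]],[[0,0,-0.01],[0,0,0]],[[0,0,-0.02],[0,0,0]],[[0,0,-0.03],[0,0,0]],[[0,0,-0.03],[0,0,0]]]'

```text
time: 6.3
ee_pos: [0.4883, 0.307, 0.0456]
eef_rot: [0.209, 0.978, 0.001, 0.001]
ft_force: [-0.5, -1.0, -1.4]
width: 0.0134
```

```bash
python3 - <<'E'
from h import *; from bench import r; import cv2,pickle
S=[.5674,-.0995,-.255]
x=stg(S,-.077)
togo(r.read_state(),[*x,.14],S[2]+np.pi)
c=r.camera("wrist"); pickle.dump(c,open("w5.pkl","wb")); cv2.imwrite("pics/w5.png",c["pixels"])
E
```

```text
t 6.3 pos [0.4883 0.307  0.0456] J [ 0.05  0.55 -0.87  1.75  0.47  1.07  0.17] F [-0.47 -0.95 -1.4 ] w 0.0134
shift [-0.1623, -0.3513, -0.0949] turn [0.0025, 0.0024, -0.1653]
```

View pics/w5.png

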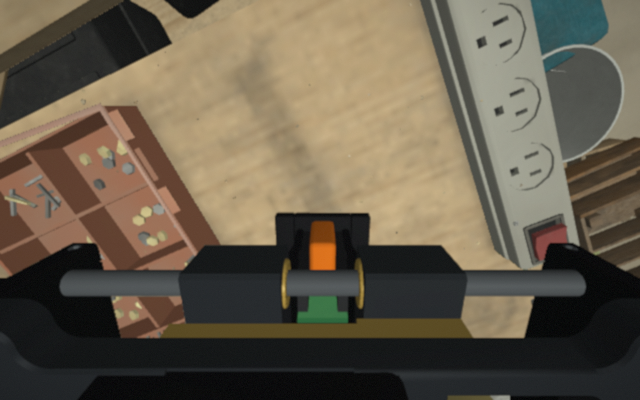

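Call:
step_arm --increments '[[[0,0,-0.03],[0,0,0]],[[0,0,-0.065],[0,0,0]],[[-0.01,-0.02,-0.095],[0,0,-0.01]],[[-0.025,-0.055,-0.095],[0,0,-0.03]],[[-0.042,-0.09,-0.095],[0.002,0.002,-0.045]]]'

```text
time: 6.85
ee_pos: [0.4893, 0.2068, 0.1403]
eef_rot: [0.185, 0.983, 0.0, 0.0]
ft_force: [0.5, -1.2, -1.8]
width: 0.0139
```

Call:
step_arm --increments '[[[-0.017,-0.036,0],[0,0,-0.02]],[[-0.034,-0.072,0],[0,0,-0.04]],[[-0.051,-0.108,0],[0,0,-0.06]],[[-0.068,-0.144,0],[0,0,-0.08]],[[-0.085,-0.18,0],[0,0,-0.09]]]'

```text
time: 7.35
ee_pos: [0.5026, 0.0065, 0.1402]
eef_rot: [0.141, 0.99, -0.0, 0.001]
ft_force: [0.5, -0.2, -1.7]
width: 0.014
```

```bash
python3 - <<'E'
from h import *; from bench import r
S=[.5674,-.0995,-.255]
x=stg(S,-.077)
togo(r.read_state(),[*x,.11],S[2]+np.pi)
E
```

```text
t 7.35 pos [0.5026 0.0065 0.1402] J [ 0.73  0.24 -0.92  1.85  0.21  1.15  1.03] F [ 0.54 -0.16 -1.66] w 0.014
shift [-0.0148, -0.0858, 0.0302] turn [-0.0, 0.001, -0.0273]
```

Call:
step_arm --increments '[[[-0.005,-0.03,0.01],[0,0,-0.01]],[[-0.01,-0.06,0.02],[0,0,-0.02]],[[-0.015,-0.086,0.03],[0,0,-0.027]],[[-0.015,-0.086,0.03],[0,0,-0.027]],[[-0.015,-0.086,0.03],[0,0,-0.027]]]'

```text
time: 7.85
ee_pos: [0.4927, -0.0805, 0.1099]
eef_rot: [0.128, 0.992, 0.0, 0.0]
ft_force: [0.6, 0.7, -0.4]
width: 0.0136
```

```bash
python3 - <<'E'
from h import *; from bench import r; import cv2,pickle
S=[.5674,-.0995,-.255]
x=stg(S,-.077)
togo(r.read_state(),[*x,.05],S[2]+np.pi)
c=r.camera("wrist"); pickle.dump(c,open("w6.pkl","wb")); cv2.imwrite("pics/w6.png",c["pixels"])
c2=r.camera("top");cv2.imwrite("pics/t6.png",cv2.resize(c2["pixels"][150:260,310:440],None,fx=6,fy=5.4))
c2=r.camera("scene");cv2.imwrite("pics/s6.png",cv2.resize(c2["pixels"][110:240,260:420],None,fx=5,fy=4.6))
E
```

```text
t 7.85 pos [ 0.4927 -0.0805  0.1099] J [ 0.85  0.26 -0.87  1.89  0.22  1.09  1.21] F [ 0.61  0.73 -0.4 ] w 0.0136
shift [-0.0001, 0.0005, 0.0599] turn [0.0002, 0.0002, -0.0015]
```

View pics/w6.png

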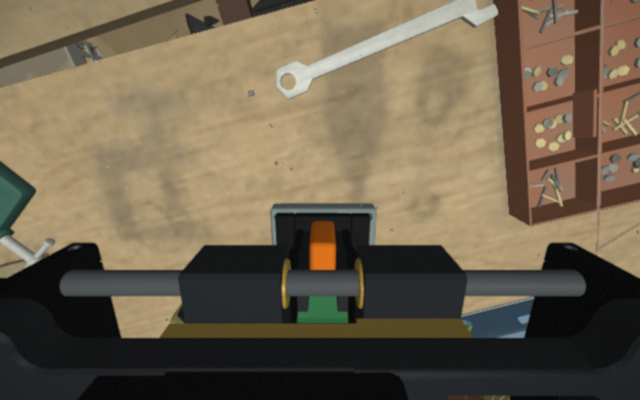

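View pics/t6.png

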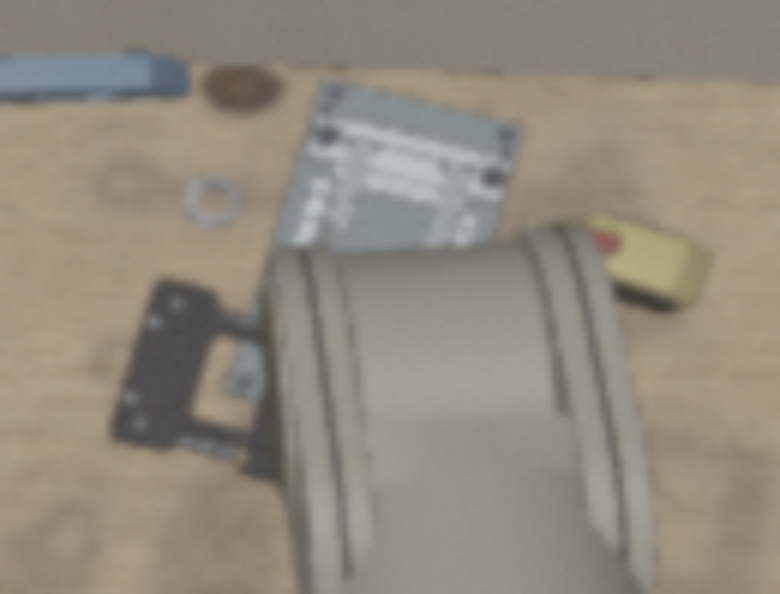

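View pics/s6.png

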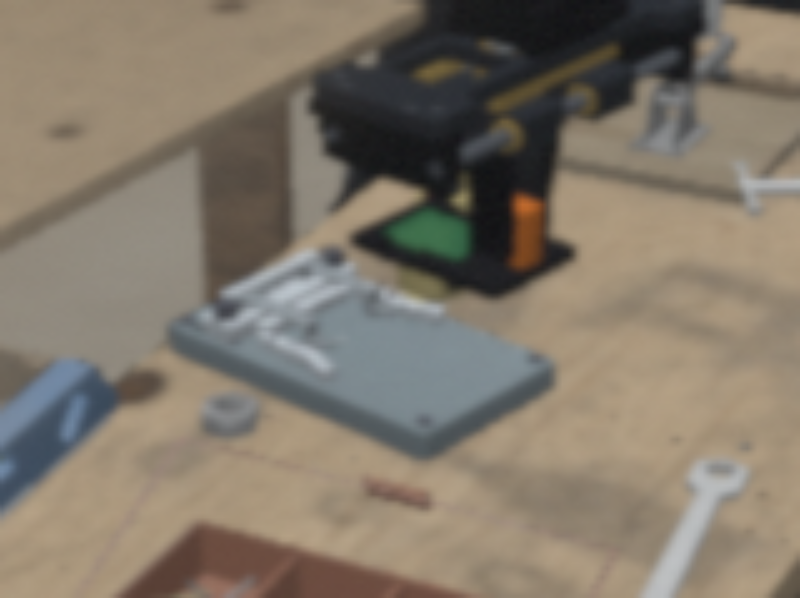

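```bash
python3 - <<'E'
import cv2
t=cv2.imread("pics/w6.png")
cv2.imwrite("pics/w6c.png",cv2.resize(t[195:255,262:387],None,fx=6,fy=6,interpolation=cv2.INTER_CUBIC))
E
```

```text
(no output)
```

View pics/w6c.png

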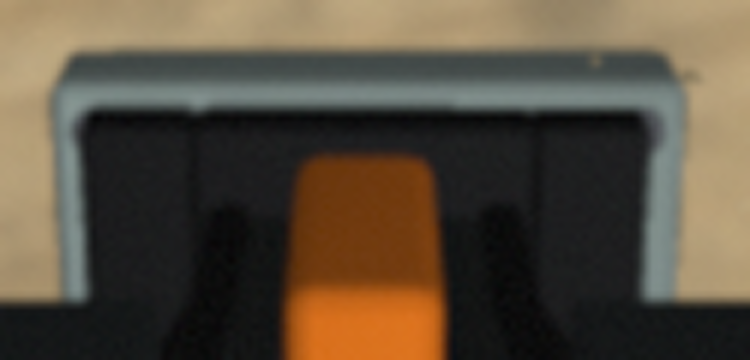

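```bash
python3 - <<'E'
from h import *; import pickle
c=pickle.load(open("w6.pkl","rb"));K,E=c["camera_matrix"],c["extrinsics"]
S=[.5674,-.0995,-.255]
def loc(u,z):
    q=ray(K,E,uncrop(u,262,195,6),z)[:2]-S[:2]; c,s=np.cos(S[2]),np.sin(S[2])
    return (np.array([c*q[0]+s*q[1],-s*q[0]+c*q[1]])*1e3).round(1)
print(loc((57,85),.02),loc((683,85),.02),loc((82,112),.1045),loc((655,112),.1045), loc((65,300),.02),loc((675,300),.02),loc((89,300),.1045),loc((643,300),.1045))
E
```

```text
[-70.2 -47.6] [-70.   48.8] [-97.  -29.4] [-96.9  29.5] [-33.7 -48.3] [-33.5  49.5] [-75.8 -29.7] [-75.6  29.2]
```

Call:
step_arm --increments '[[[-0.003,0.001,0.02],[0,0,0]],[[-0.003,0.001,0.04],[0,0,0]],[[-0.003,0.001,0.055],[0,0,0]],[[-0.003,0.001,0.065],[0,0,-0.001]],[[-0.003,0.001,0.065],[0,0,-0.001]]]'

```text
time: 8.5
ee_pos: [0.4959, -0.0784, 0.0445]
eef_rot: [0.126, 0.992, 0.0, -0.0]
ft_force: [-0.5, 0.3, -1.4]
width: 0.014
```

```bash
python3 - <<'E'
from h import *; from bench import r; import cv2,pickle
S=[.5674,-.0995,-.255]
x=stg(S,-.074,.0006)
togo(r.read_state(),[*x,.035],S[2]+np.pi)
c2=r.camera("scene");cv2.imwrite("pics/s7.png",cv2.resize(c2["pixels"][130:230,270:400],None,fx=6,fy=6))
E
```

```text
t 8.5 pos [ 0.4959 -0.0784  0.0445] J [ 0.79  0.37 -0.82  1.94  0.32  0.98  1.14] F [-0.46  0.3  -1.38] w 0.014
shift [-0.0005, -0.0018, 0.0095] turn [0.0005, -0.0004, 0.0032]
```

View pics/s7.png

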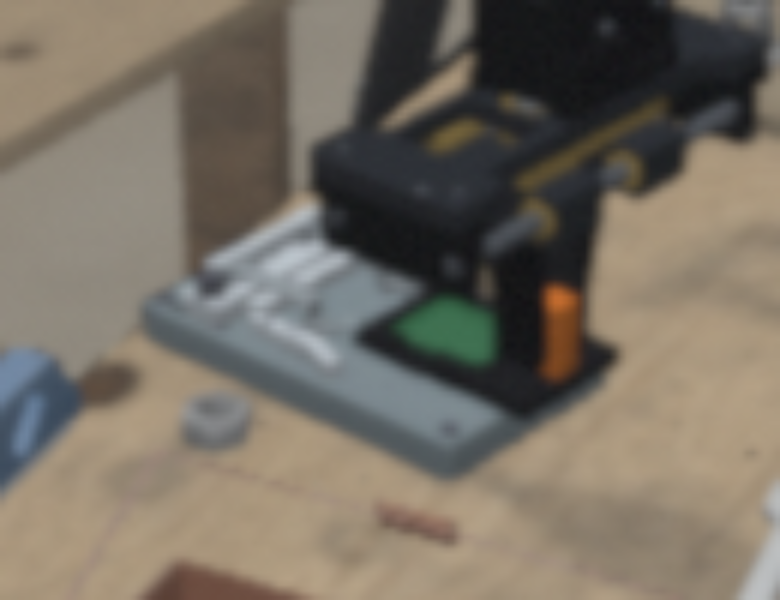

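Call:
step_arm --increments '[[[-0.0005,-0.0018,0.003],[0,0,0.003]],[[-0.0005,-0.0018,0.006],[0,0,0.003]],[[-0.0005,-0.0018,0.008],[0,0,0.003]],[[-0.0005,-0.0018,0.008],[0,0,0.003]],[[-0.0005,-0.0018,0.008],[0,0,0.003]]]'

```text
time: 9.05
ee_pos: [0.4966, -0.0804, 0.0375]
eef_rot: [0.127, 0.992, 0.0, 0.001]
ft_force: [0.1, -0.1, -1.5]
width: 0.014
```

Call:
step_arm --increments '[[[0,0,0.001],[0,0,0]],[[0,0,0.0015],[0,0,0]],[[0,0,0.002],[0,0,0]],[[0,0,0.002],[0,0,0]]]'

```text
time: 9.45
ee_pos: [0.4965, -0.0803, 0.0354]
eef_rot: [0.127, 0.992, 0.0, 0.0]
ft_force: [0.2, -0.5, -2.1]
width: 0.014
```

```bash
python3 - <<'E'
from h import *; from bench import r; import cv2,pickle
S=[.5674,-.0995,-.255]
x=stg(S,-.074,.0006)
togo(r.read_state(),[*x,.034],S[2]+np.pi)
E
```

```text
t 9.45 pos [ 0.4965 -0.0803  0.0354] J [ 0.79  0.38 -0.82  1.94  0.34  0.96  1.13] F [ 0.22 -0.49 -2.06] w 0.014
shift [0.0006, -0.0001, 0.0014] turn [0.0005, 0.0008, 0.0001]
```

Call:
step_arm --increments '[[[0,0,0.0005],[0,0,0]],[[0,0,0.001],[0,0,0]],[[0,0,0.001],[0,0,0]],[[0,0,0.001],[0,0,0]]]'

```text
time: 9.85
ee_pos: [0.4965, -0.0804, 0.0344]
eef_rot: [0.127, 0.992, 0.0, 0.0]
ft_force: [0.0, 0.9, -1.5]
width: 0.0139
```

Call:
step_arm --increments '[[[0,0,0.0005],[0,0,0]],[[0,0,0.0005],[0,0,0]],[[0,0,0.0005],[0,0,0]]]'

```text
time: 10.15
ee_pos: [0.4965, -0.0803, 0.0339]
eef_rot: [0.127, 0.992, 0.0, 0.0]
ft_force: [0.9, -0.1, -0.9]
width: 0.0139
```

Call:
step_arm --increments '[[[0,0,0.0005],[0,0,0]],[[0,0,0.0005],[0,0,0]],[[0,0,0.0005],[0,0,0]]]'

```text
time: 10.45
ee_pos: [0.4967, -0.0803, 0.0336]
eef_rot: [0.127, 0.992, 0.0, 0.001]
ft_force: [-0.1, 0.8, 0.7]
width: 0.0137
```

```bash
python3 - <<'E'
from h import *; from bench import r; import cv2
st=r.read_state();print(st["ft_force"],st["torque"])
c2=r.camera("scene");cv2.imwrite("pics/s8.png",cv2.resize(c2["pixels"][170:210,310:390],None,fx=10,fy=10,interpolation=cv2.INTER_CUBIC))
F=[]
for i in range(6):
    r.camera("top"); F.append(r.read_state()["ft_force"])
print(np.mean(F,0),np.std(F,0))
E
```

```text
[-0.06778093  0.77908982  0.71545715] [ 0.04325088 -0.01836536  0.02307539]
[-0.81718408  0.20947414  2.33142359] [0.38237308 0.8051202  0.75967618]
```

View pics/s8.png

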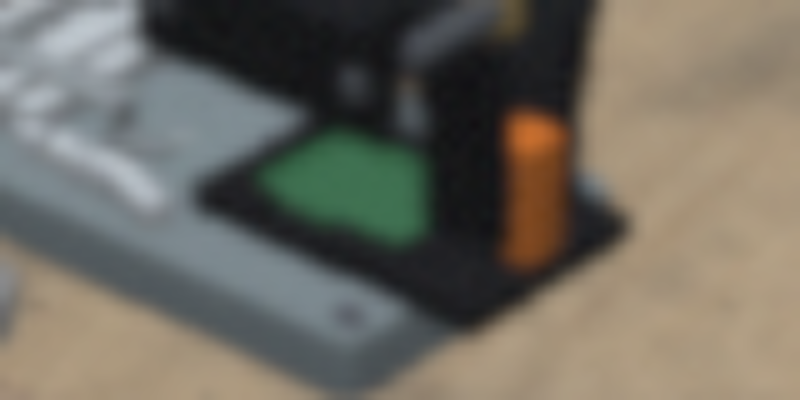

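Call:
step_arm --increments '[[[0,0,0],[0,0,0]],[[0,0,0],[0,0,0]],[[0,0,0],[0,0,0]]]' --hand 0.5

```text
time: 11.1
ee_pos: [0.4966, -0.0803, 0.0335]
eef_rot: [0.127, 0.992, 0.0, 0.0]
ft_force: [-0.1, -0.4, 0.4]
width: 0.021
```

Call:
step_arm --increments '[[[0,0,0],[0,0,0]],[[0,0,0],[0,0,0]],[[0,0,0],[0,0,0]],[[0,0,0],[0,0,0]],[[0,0,0],[0,0,0]]]' --hand 1 --grip_force 15

```text
time: 11.6
ee_pos: [0.4965, -0.0803, 0.0334]
eef_rot: [0.127, 0.992, 0.0, 0.0]
ft_force: [0.4, -0.2, -1.3]
width: 0.0138
```

```bash
cat >> h.py <<'E'
def status(r,n=4,S=(.5674,-.0995,-.255)):
    F=[];P=[];c,s=np.cos(S[2]),np.sin(S[2])
    for i in range(n):
        st=r.read_state(); f=st["ft_force"]; F.append([c*f[0]+s*f[1],-s*f[0]+c*f[1],f[2]]); q=st["ee_pos"][:2]-S[:2]
        P.append([c*q[0]+s*q[1],-s*q[0]+c*q[1],st["ee_pos"][2]])
        if i<n-1: r.camera("wrist")
    M=R.from_quat(st["eef_rot"]).as_matrix(); 
    print("t",round(st["time"],2),"stageF",np.mean(F,0).round(2),"sd",np.std(F,0).round(2),"last",np.round(F[-1],1),"stageP mm",(np.mean(P,0)*1e3).round(2),"yawerr",round(np.arctan2(-M[1,0],-M[0,0])-S[2],4),"tilt",M[:2,2].round(4),"w",round(st["width"],4),"J",st["joint_positions"].round(2))
E
python3 - <<'E'
from h import *; from bench import r; import cv2
status(r)
c2=r.camera("scene");cv2.imwrite("pics/s9.png",cv2.resize(c2["pixels"][170:210,310:390],None,fx=10,fy=10,interpolation=cv2.INTER_CUBIC))
c2=r.camera("wrist");cv2.imwrite("pics/w9.png",cv2.resize(c2["pixels"][190:260,250:400],None,fx=5,fy=5,interpolation=cv2.INTER_CUBIC))
E
```

```text
t 11.75 stageF [ 0.08  0.22 -0.94] sd [0.42 0.41 0.41] last [ 0.2  0.7 -0.6] stageP mm [-73.4    0.66  33.4 ] yawerr 0.0001 tilt [0.0009 0.0003] w 0.0141 J [ 0.79  0.38 -0.81  1.94  0.34  0.96  1.12]
```

View pics/s9.png

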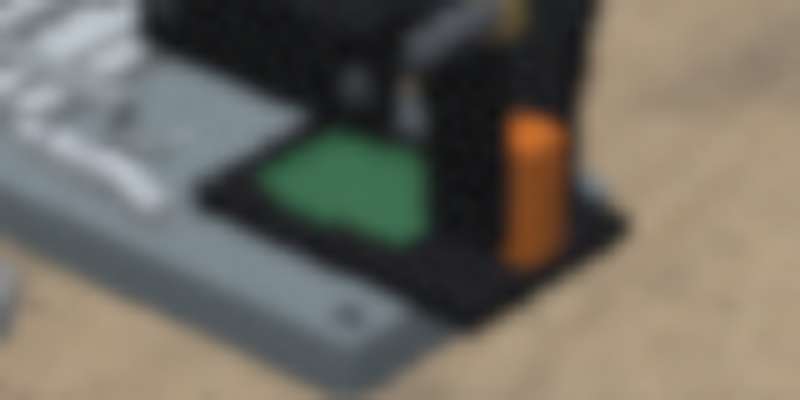

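View pics/w9.png

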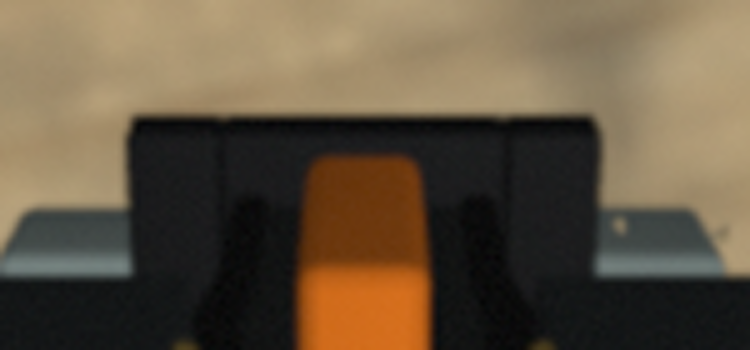

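Call:
step_arm --increments '[[[-0.002,0,0],[0,0,0]],[[-0.004,0,0],[0,0,0]],[[-0.006,0,0],[0,0,0]],[[-0.006,0,0],[0,0,0]]]'

```text
time: 12.25
ee_pos: [0.5027, -0.0819, 0.0334]
eef_rot: [0.127, 0.992, 0.0, 0.001]
ft_force: [-0.2, -0.6, 0.2]
width: 0.0139
```

```bash
python3 - <<'E'
from h import *; from bench import r; import cv2
status(r,3)
c2=r.camera("scene");cv2.imwrite("pics/s10.png",cv2.resize(c2["pixels"][155:215,290:390],None,fx=8,fy=8,interpolation=cv2.INTER_CUBIC))
E
```

```text
t 12.35 stageF [ 0.29 -0.17 -0.69] sd [0.44 0.32 0.6 ] last [ 0.9 -0.1 -1.1] stageP mm [-67.19   0.68  33.4 ] yawerr 0.0 tilt [0.001  0.0004] w 0.0141 J [ 0.78  0.4  -0.81  1.93  0.35  0.96  1.12]
```

View pics/s10.png

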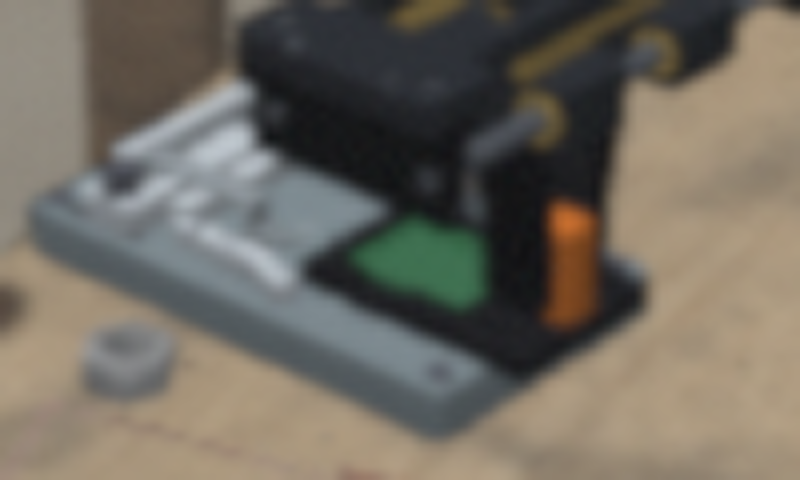

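Call:
step_arm --increments '[[[-0.002,0,0],[0,0,0]],[[-0.004,0,0],[0,0,0]],[[-0.006,0,0],[0,0,0]]]'

```text
time: 12.7
ee_pos: [0.5083, -0.0834, 0.0334]
eef_rot: [0.127, 0.992, 0.0, 0.0]
ft_force: [-1.3, 0.3, 0.1]
width: 0.0139
```

Call:
step_arm --increments '[[[-0.0015,0,0],[0,0,0]],[[-0.003,0,0],[0,0,0]],[[-0.003,0,0],[0,0,0]]]'

```text
time: 13.0
ee_pos: [0.5115, -0.0842, 0.0334]
eef_rot: [0.127, 0.992, 0.0, 0.0]
ft_force: [0.5, -0.2, -0.4]
width: 0.0142
```

Call:
step_arm --increments '[[[-0.0015,0,0],[0,0,0]],[[-0.003,0,0],[0,0,0]],[[-0.003,0,0],[0,0,0]]]'

```text
time: 13.3
ee_pos: [0.5143, -0.0849, 0.0334]
eef_rot: [0.127, 0.992, 0.0, 0.0]
ft_force: [-1.8, 1.7, 1.5]
width: 0.0138
```

```bash
python3 - <<'E'
from h import *; from bench import r; import cv2
status(r,4)
E
```

```text
t 13.45 stageF [-2.04  0.28  0.88] sd [0.25 0.53 0.45] last [-1.7  0.2  1. ] stageP mm [-55.02   0.71  33.39] yawerr 0.0 tilt [0.0011 0.0005] w 0.0139 J [ 0.76  0.42 -0.8   1.9   0.36  0.97  1.12]
```

Call:
step_arm --increments '[[[-0.001,0,0],[0,0,0]],[[-0.002,0,0],[0,0,0]],[[-0.002,0,0],[0,0,0]]]'

```text
time: 13.75
ee_pos: [0.5163, -0.0854, 0.0334]
eef_rot: [0.127, 0.992, 0.0, 0.0]
ft_force: [-2.4, 0.4, 3.5]
width: 0.0136
```

Call:
step_arm --increments '[[[-0.001,0,0],[0,0,0]],[[-0.002,0,0],[0,0,0]],[[-0.002,0,0],[0,0,0]]]'

```text
time: 14.05
ee_pos: [0.5183, -0.0859, 0.0334]
eef_rot: [0.127, 0.992, 0.0, 0.0]
ft_force: [-4.2, 1.8, 4.1]
width: 0.0141
```

```bash
python3 - <<'E'
from h import *; from bench import r; import cv2
status(r,4)
c2=r.camera("scene");cv2.imwrite("pics/s11.png",cv2.resize(c2["pixels"][155:215,290:390],None,fx=8,fy=8,interpolation=cv2.INTER_CUBIC))
E
```

```text
t 14.2 stageF [-4.11  0.24  3.47] sd [0.3  0.29 0.51] last [-3.7 -0.   3.4] stageP mm [-50.93   0.75  33.4 ] yawerr 0.0 tilt [0.001  0.0006] w 0.0134 J [ 0.76  0.43 -0.8   1.89  0.37  0.98  1.12]
```

View pics/s11.png

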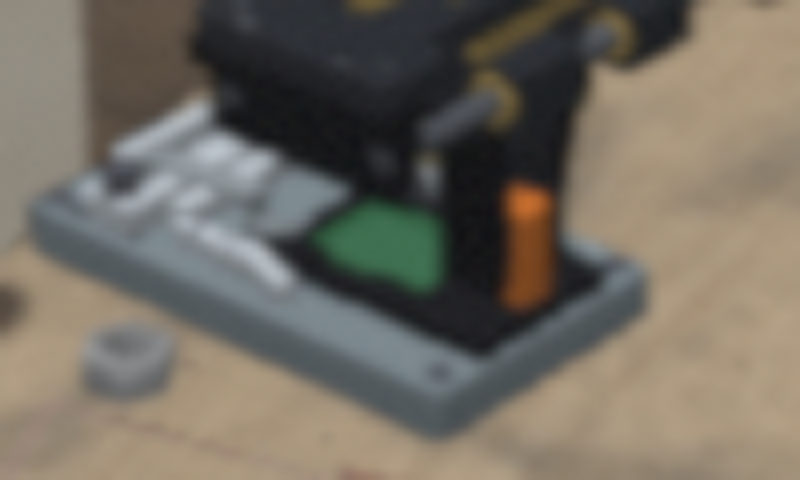

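Call:
step_arm --increments '[[[-0.001,0,-0.0002],[0,0,0]],[[-0.002,0,-0.0002],[0,0,0]],[[-0.002,0,-0.0002],[0,0,0]]]'

```text
time: 14.55
ee_pos: [0.5202, -0.0864, 0.0334]
eef_rot: [0.127, 0.992, 0.0, 0.0]
ft_force: [-3.0, 1.3, 1.5]
width: 0.014
```

Call:
step_arm --increments '[[[-0.001,0,0],[0,0,0]],[[-0.002,0,0],[0,0,0]],[[-0.002,0,0],[0,0,0]]]'

```text
time: 14.85
ee_pos: [0.5221, -0.087, 0.0334]
eef_rot: [0.127, 0.992, 0.0, 0.0]
ft_force: [-3.7, 0.9, 2.7]
width: 0.0139
```

```bash
python3 - <<'E'
from h import *; from bench import r; import cv2
status(r,4)
E
```

```text
t 15.0 stageF [-3.99  0.44  1.67] sd [0.3  0.34 0.6 ] last [-4.2  0.8  1.5] stageP mm [-47.     0.72  33.41] yawerr 0.0001 tilt [0.0008 0.0007] w 0.0142 J [ 0.76  0.44 -0.79  1.88  0.37  0.98  1.12]
```

Call:
step_arm --increments '[[[-0.001,0,0],[0,0,0]],[[-0.002,0,0],[0,0,0]],[[-0.003,0,0],[0,0,0]]]'

```text
time: 15.3
ee_pos: [0.5253, -0.0879, 0.0334]
eef_rot: [0.127, 0.992, 0.0, 0.001]
ft_force: [-1.8, -0.0, 0.2]
width: 0.0141
```

Call:
step_arm --increments '[[[-0.001,0,0],[0,0,0]],[[-0.002,0,0],[0,0,0]],[[-0.003,0,0],[0,0,0]]]'

```text
time: 15.6
ee_pos: [0.5284, -0.0886, 0.0334]
eef_rot: [0.127, 0.992, 0.0, 0.001]
ft_force: [-1.8, 1.1, -0.5]
width: 0.0138
```

```bash
python3 - <<'E'
from h import *; from bench import r; import cv2
status(r,4)
c2=r.camera("scene");cv2.imwrite("pics/s12.png",cv2.resize(c2["pixels"][155:215,290:390],None,fx=8,fy=8,interpolation=cv2.INTER_CUBIC))
c2=r.camera("wrist");cv2.imwrite("pics/w12.png",cv2.resize(c2["pixels"][190:260,250:400],None,fx=5,fy=5,interpolation=cv2.INTER_CUBIC))
c2=r.camera("top");cv2.imwrite("pics/t12.png",cv2.resize(c2["pixels"][155:255,325:435],None,fx=6,fy=6))
E
```

```text
t 15.75 stageF [-1.24  0.27 -1.07] sd [0.87 0.46 0.36] last [ 0.2  0.8 -1.1] stageP mm [-40.4    0.65  33.42] yawerr -0.0001 tilt [0.0018 0.0006] w 0.0138 J [ 0.75  0.45 -0.79  1.86  0.38  0.99  1.11]
```

View pics/s12.png

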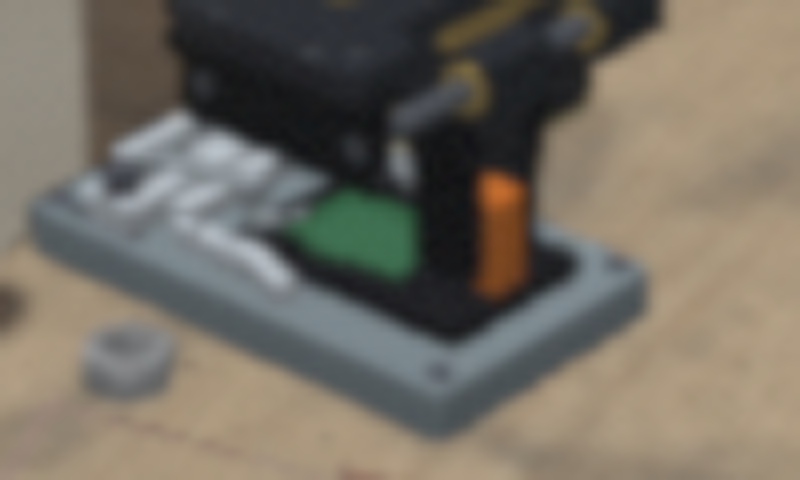

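View pics/w12.png

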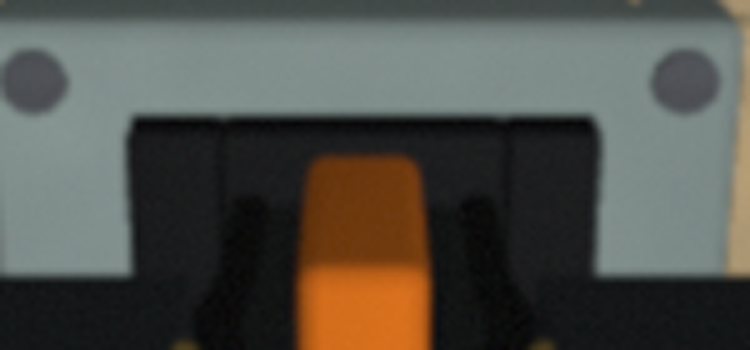

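View pics/t12.png

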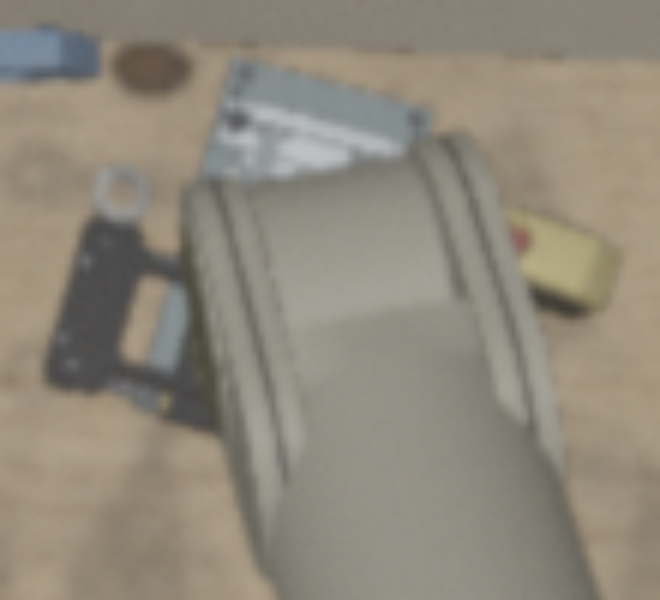

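Call:
step_arm --increments '[[[-0.0015,0,0],[0,0,0]],[[-0.003,0,0],[0,0,0]],[[-0.0045,0,0],[0,0,0]],[[-0.005,0,0],[0,0,0]]]'

```text
time: 16.3
ee_pos: [0.5334, -0.09, 0.0334]
eef_rot: [0.127, 0.992, 0.0, 0.001]
ft_force: [-2.0, 0.6, -0.2]
width: 0.0138
```

Call:
step_arm --increments '[[[-0.0015,0,0],[0,0,0]],[[-0.003,0,0],[0,0,0]],[[-0.004,0,0],[0,0,0]],[[-0.004,0,0],[0,0,0]]]'

```text
time: 16.7
ee_pos: [0.5375, -0.091, 0.0334]
eef_rot: [0.127, 0.992, 0.001, 0.001]
ft_force: [-0.5, -0.3, -2.0]
width: 0.0141
```

```bash
python3 - <<'E'
from h import *; from bench import r; import cv2
status(r,4)
c2=r.camera("scene");cv2.imwrite("pics/s13.png",cv2.resize(c2["pixels"][155:215,290:390],None,fx=8,fy=8,interpolation=cv2.INTER_CUBIC))
E
```

```text
t 16.85 stageF [-0.04  0.15 -2.56] sd [0.47 0.44 0.49] last [ 0.7  0.2 -2.4] stageP mm [-31.02   0.64  33.41] yawerr -0.0002 tilt [0.0023 0.0006] w 0.0137 J [ 0.74  0.47 -0.78  1.84  0.39  0.99  1.11]
```

View pics/s13.png

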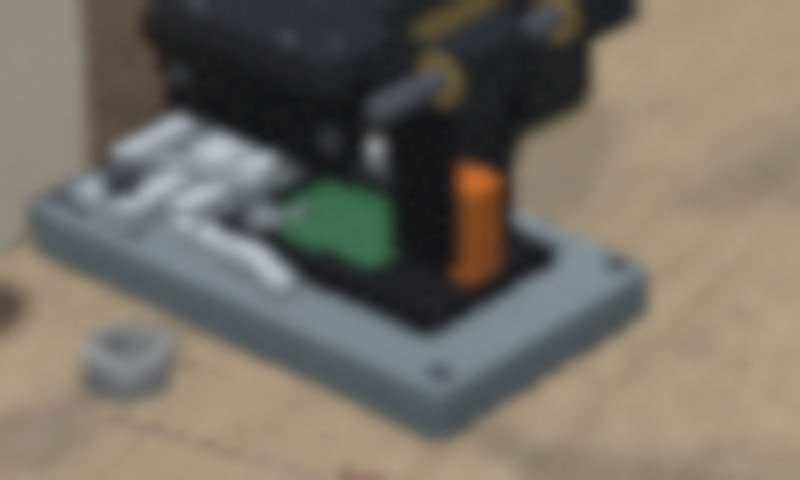

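Call:
step_arm --increments '[[[-0.001,0,0.0002],[0,0,0]],[[-0.002,0,0.0002],[0,0,0]],[[-0.002,0,0.0002],[0,0,0]]]'

```text
time: 17.2
ee_pos: [0.5396, -0.0916, 0.0334]
eef_rot: [0.127, 0.992, 0.0, 0.001]
ft_force: [-3.2, -0.0, 1.9]
width: 0.0145
```

Call:
step_arm --increments '[[[-0.001,0,0],[0,0,0]],[[-0.002,0,0],[0,0,0]],[[-0.002,0,0],[0,0,0]]]'

```text
time: 17.5
ee_pos: [0.5419, -0.0922, 0.0334]
eef_rot: [0.127, 0.992, 0.0, 0.001]
ft_force: [-0.9, 0.4, 0.4]
width: 0.0141
```

```bash
python3 - <<'E'
from h import *; from bench import r; import cv2
status(r,4)
E
```

```text
t 17.65 stageF [-0.16  0.07 -0.99] sd [0.71 0.4  0.79] last [ 0.3 -0.6 -1.4] stageP mm [-26.56   0.65  33.42] yawerr -0.0003 tilt [0.0031 0.0006] w 0.0139 J [ 0.73  0.47 -0.78  1.83  0.39  1.    1.11]
```

Call:
step_arm --increments '[[[-0.001,0,0],[0,0,0]],[[-0.0015,0,0],[0,0,0]],[[-0.0015,0,0],[0,0,0]]]'

```text
time: 17.95
ee_pos: [0.5437, -0.0928, 0.0334]
eef_rot: [0.127, 0.992, 0.001, 0.002]
ft_force: [2.1, -0.6, -3.0]
width: 0.0139
```

```bash
python3 - <<'E'
from h import *; from bench import r; import cv2
status(r,4)
c2=r.camera("scene");cv2.imwrite("pics/s14.png",cv2.resize(c2["pixels"][155:215,290:390],None,fx=8,fy=8,interpolation=cv2.INTER_CUBIC))
E
```

```text
t 18.1 stageF [ 2.97  0.15 -3.22] sd [0.95 0.46 0.33] last [ 3.   0.7 -3.8] stageP mm [-24.62   0.57  33.45] yawerr -0.0003 tilt [0.0039 0.0005] w 0.0138 J [ 0.73  0.48 -0.78  1.82  0.39  1.    1.11]
```

View pics/s14.png

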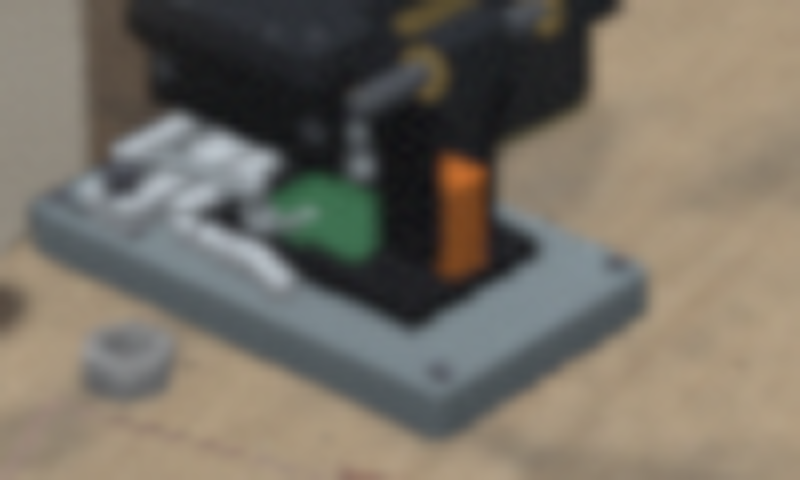

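Call:
step_arm --increments '[[[-0.0005,0,0],[0,0,0]],[[-0.001,0,0],[0,0,0]],[[-0.0015,0,0],[0,0,0]]]'

```text
time: 18.45
ee_pos: [0.5448, -0.093, 0.0334]
eef_rot: [0.127, 0.992, 0.0, 0.001]
ft_force: [-1.8, -0.6, 0.0]
width: 0.0136
```

```bash
python3 - <<'E'
from h import *; from bench import r; import cv2
status(r,4)
E
```

```text
t 18.6 stageF [-0.72 -0.64 -0.6 ] sd [0.56 0.65 0.41] last [-0.4  0.  -0.9] stageP mm [-23.55   0.57  33.42] yawerr -0.0003 tilt [0.0031 0.0005] w 0.0138 J [ 0.73  0.48 -0.78  1.82  0.39  1.    1.11]
```

Call:
step_arm --increments '[[[-0.0005,0,0],[0,0,0]],[[-0.001,0,0],[0,0,0]],[[-0.001,0,0],[0,0,0]]]'

```text
time: 18.9
ee_pos: [0.5456, -0.0932, 0.0334]
eef_rot: [0.127, 0.992, 0.0, 0.001]
ft_force: [-1.1, 0.3, 1.1]
width: 0.0137
```

```bash
python3 - <<'E'
from h import *; from bench import r; import cv2
status(r,4)
c2=r.camera("scene");cv2.imwrite("pics/s15.png",cv2.resize(c2["pixels"][155:215,290:390],None,fx=8,fy=8,interpolation=cv2.INTER_CUBIC))
E
```

```text
t 19.05 stageF [-1.93  0.38  0.93] sd [0.8  0.48 0.38] last [-1.3  0.7  0.8] stageP mm [-22.67   0.62  33.41] yawerr -0.0002 tilt [0.003  0.0006] w 0.0136 J [ 0.73  0.48 -0.77  1.82  0.39  1.    1.11]
```

View pics/s15.png

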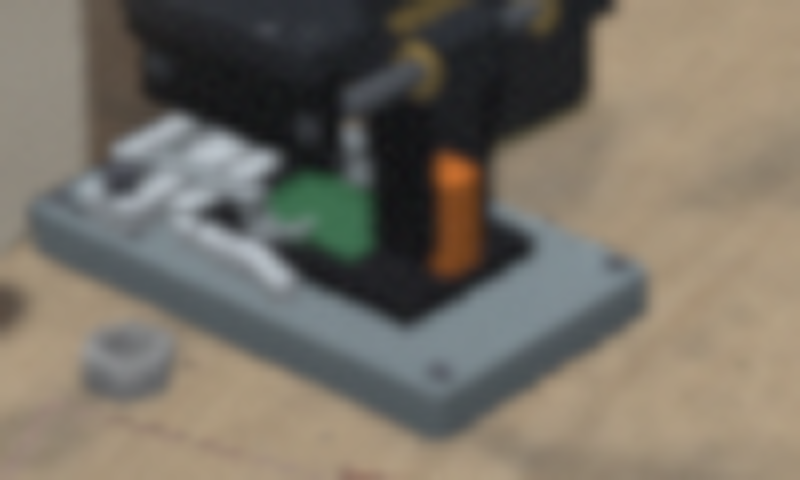

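Call:
step_arm --increments '[[[-0.0005,0,0],[0,0,0]],[[-0.001,0,0],[0,0,0]],[[-0.001,0,0],[0,0,0]]]'

```text
time: 19.4
ee_pos: [0.5467, -0.0934, 0.0334]
eef_rot: [0.127, 0.992, 0.0, 0.001]
ft_force: [-1.8, 0.7, -1.2]
width: 0.0138
```

```bash
python3 - <<'E'
from h import *; from bench import r; import cv2
status(r,4)
E
```

```text
t 19.55 stageF [-0.95  0.49 -0.68] sd [0.65 0.28 0.35] last [-0.3  0.5 -0.8] stageP mm [-21.52   0.64  33.41] yawerr -0.0003 tilt [0.0032 0.0006] w 0.0138 J [ 0.73  0.48 -0.77  1.81  0.39  1.    1.11]
```

Call:
step_arm --increments '[[[-0.0005,0,0],[0,0,0]],[[-0.001,0,0],[0,0,0]],[[-0.001,0,0],[0,0,0]]]'

```text
time: 19.85
ee_pos: [0.5469, -0.0935, 0.0334]
eef_rot: [0.127, 0.992, 0.0, 0.001]
ft_force: [-6.7, 1.3, 5.2]
width: 0.0141
```

```bash
python3 - <<'E'
from h import *; from bench import r; import cv2
status(r,4)
E
```

```text
t 20.0 stageF [-6.34 -0.47  5.11] sd [0.42 0.2  0.49] last [-6.6 -0.2  4.8] stageP mm [-21.29   0.63  33.39] yawerr -0.0001 tilt [0.0015 0.0006] w 0.0137 J [ 0.73  0.48 -0.77  1.81  0.39  1.    1.11]
```

Call:
step_arm --increments '[[[-0.0009,0,0],[0,0,0]],[[-0.001,0,0],[0,0,0]],[[-0.001,0,0],[0,0,0]],[[-0.001,0,0],[0,0,0]]]'

```text
time: 20.4
ee_pos: [0.547, -0.0935, 0.0334]
eef_rot: [0.127, 0.992, 0.0, -0.0]
ft_force: [-7.4, 0.7, 7.0]
width: 0.0139
```

```bash
python3 - <<'E'
from h import *; from bench import r; import cv2
status(r,3)
c2=r.camera("scene");cv2.imwrite("pics/s16.png",cv2.resize(c2["pixels"][155:215,290:390],None,fx=8,fy=8,interpolation=cv2.INTER_CUBIC))
E
```

```text
t 20.5 stageF [-7.96 -0.76  6.66] sd [0.55 0.41 0.24] last [-8.7 -0.2  6.4] stageP mm [-21.28   0.62  33.41] yawerr 0.0 tilt [-0.0007  0.0005] w 0.0138 J [ 0.73  0.49 -0.77  1.81  0.4   1.01  1.11]
```

View pics/s16.png

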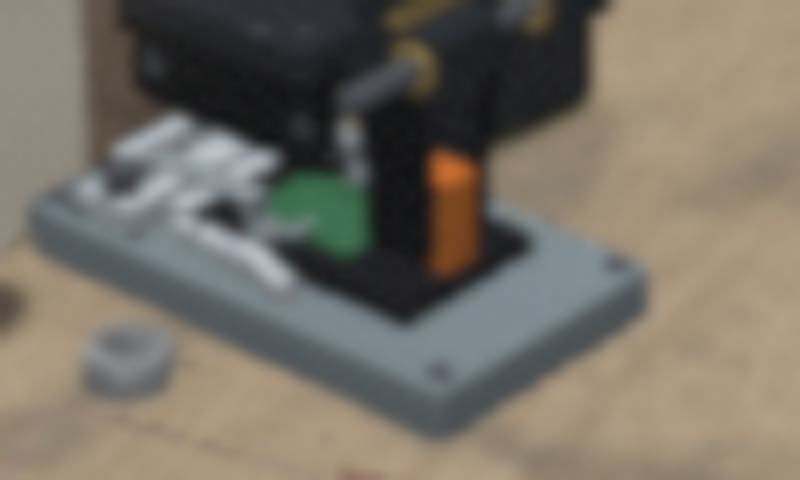

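Call:
step_arm --increments '[[[-0.0003,0,0],[0,0,0]],[[-0.0002,0,0],[0,0,0]],[[-0.0002,0,0],[0,0,0]]]'

```text
time: 20.85
ee_pos: [0.5469, -0.0935, 0.0334]
eef_rot: [0.127, 0.992, 0.0, -0.001]
ft_force: [-5.1, 1.2, 3.4]
width: 0.0137
```

Call:
step_arm --increments '[[[0,0,0],[0,0,0]],[[0,0,0],[0,0,0]],[[0,0,0],[0,0,0]],[[0,0,0],[0,0,0]]]' --hand 0.4

```text
time: 21.25
ee_pos: [0.5472, -0.0936, 0.0334]
eef_rot: [0.127, 0.992, 0.0, -0.0]
ft_force: [0.1, 0.3, 0.6]
width: 0.0256
```

Call:
step_arm --increments '[[[0,0,-0.01],[0,0,0]],[[0,0,-0.025],[0,0,0]],[[0,0,-0.045],[0,0,0]],[[0,0,-0.07],[0,0,0]],[[0,0,-0.09],[0,0,0]]]'

```text
time: 21.75
ee_pos: [0.5478, -0.0934, 0.1262]
eef_rot: [0.127, 0.992, 0.0, 0.001]
ft_force: [-0.8, 0.2, -0.2]
width: 0.026
```

Call:
step_arm --increments '[[[0.02,0,-0.03],[0,0,0]],[[0.05,0,-0.06],[0,0,0]],[[0.08,0,-0.09],[0,0,0]],[[0.1,0,-0.11],[0,0,0]],[[0.1,0,-0.11],[0,0,0]]]'

```text
time: 22.25
ee_pos: [0.4509, -0.0675, 0.24]
eef_rot: [0.127, 0.992, -0.002, 0.003]
ft_force: [-0.1, -0.7, -1.0]
width: 0.0265
```

```bash
python3 - <<'E'
from h import *; from bench import r; import cv2,pickle
status(r,1)
c2=r.camera("scene");cv2.imwrite("pics/s17.png",cv2.resize(c2["pixels"][140:215,280:380],None,fx=8,fy=8,interpolation=cv2.INTER_CUBIC))
c2=r.camera("top");cv2.imwrite("pics/t17.png",cv2.resize(c2["pixels"][155:240,335:435],None,fx=7,fy=7,interpolation=cv2.INTER_CUBIC))
c2=r.camera("wrist");cv2.imwrite("pics/w17.png",c2["pixels"]);pickle.dump(c2,open("w17.pkl","wb"))
E
```

```text
t 22.25 stageF [ 0.06 -0.73 -1.01] sd [0. 0. 0.] last [ 0.1 -0.7 -1. ] stageP mm [-120.8     1.57  240.01] yawerr 0.0013 tilt [ 0.006  -0.0048] w 0.0265 J [ 0.97 -0.02 -0.9   1.82 -0.01  1.33  1.4 ]
```

View pics/s17.png

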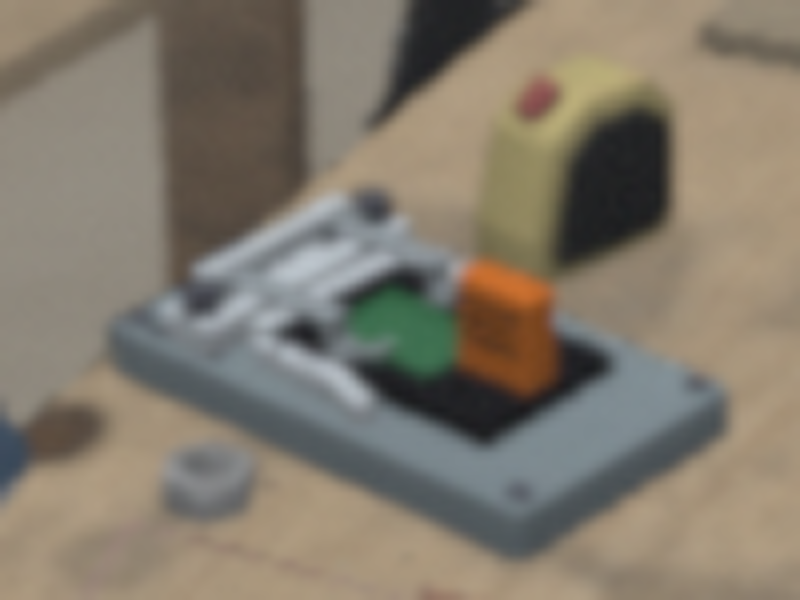

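View pics/t17.png

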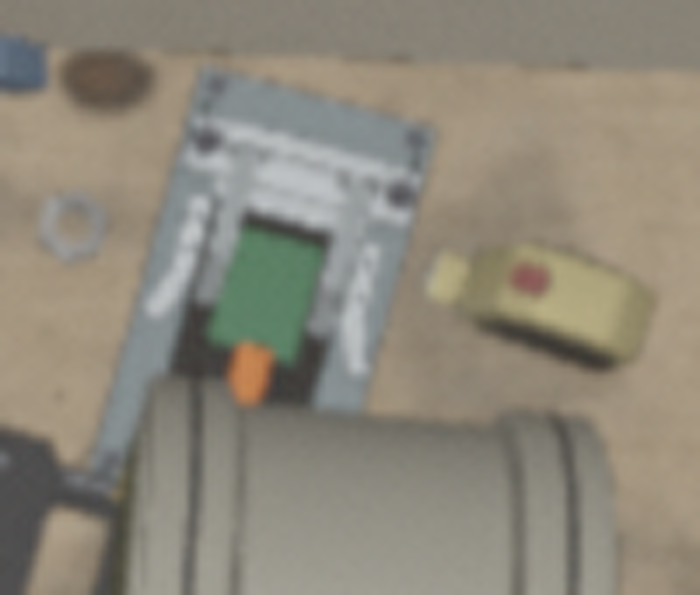

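View pics/w17.png

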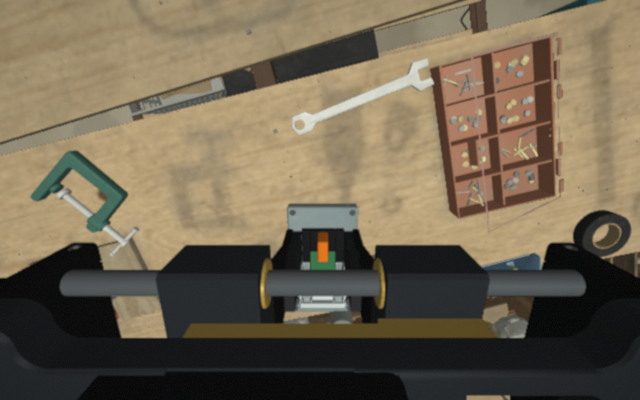

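Call:
step_arm --increments '[[[-0.04,0,0],[0,0,0]],[[-0.08,0,0],[0,0,0]],[[-0.12,0,0.02],[0,0,0]],[[-0.15,0,0.04],[0,0,0]],[[-0.15,0,0.04],[0,0,0]]]'

```text
time: 22.9
ee_pos: [0.5972, -0.1069, 0.1903]
eef_rot: [0.127, 0.992, 0.002, -0.003]
ft_force: [-1.5, -0.2, -0.0]
width: 0.0261
```

```bash
python3 - <<'E'
from h import *; from bench import r; import cv2,pickle
status(r,1)
c2=r.camera("wrist");cv2.imwrite("pics/w18.png",cv2.resize(c2["pixels"][90:270,220:420],None,fx=4,fy=3.3,interpolation=cv2.INTER_CUBIC));pickle.dump(c2,open("w18.pkl","wb"))
E
```

```text
t 22.9 stageF [-1.4  -0.61 -0.01] sd [0. 0. 0.] last [-1.4 -0.6 -0. ] stageP mm [ 30.74   0.41 190.3 ] yawerr -0.0006 tilt [-0.0052  0.0044] w 0.0261 J [ 0.77  0.45 -0.87  1.52  0.34  1.34  1.18]
```

View pics/w18.png

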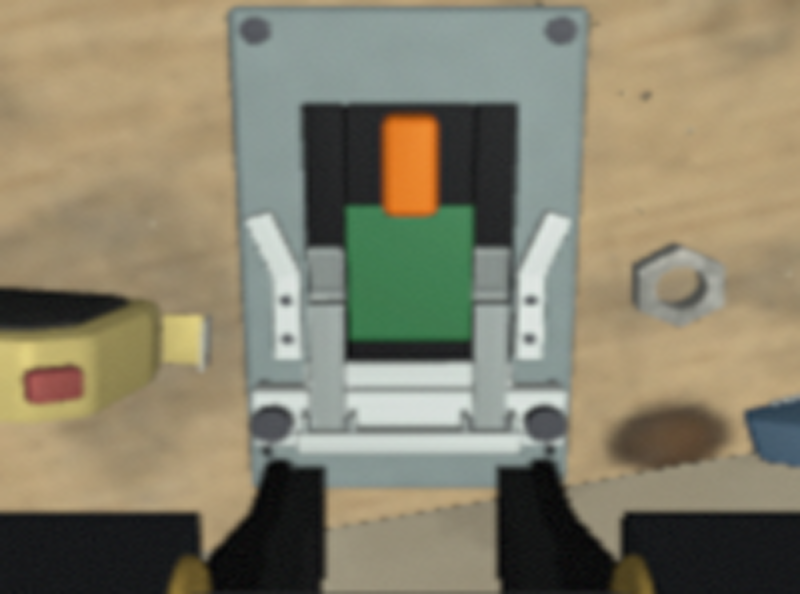

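```bash
python3 - <<'E'
from bench import r
print(r.close_job())
E
```

```text
the job is handed in; nothing more can be done
None
```

The filter is seated in the stage against the end stop, released, and the job is handed in at about 23 s of the 64 s allowed.

- **Handling:** I picked the filter up by its orange tab and laid it flat on the open front of the stage. I let go and gripped it again so it lay level, then slid it in by small steps.
- **Clips:** The push peaked at about 4–5 N while the clips rode up. The filter was then pulled forward by about 3 N as they dropped into the notches.
- **Stop:** It butted with the front edge at about 51 mm on the stage. I pressed it home with about 8 N; the downward load then was about 7 N at most, and the push never came near 15 N.

The last wrist picture showed the filter square between the rails with its front edge against the stop. Both clips looked equally low in their notches, and the gripper was clear. The tape measure and the nut looked undisturbed; the roll of tape was still in its place in the picture taken just after release.

- **Clip angles:** I had no direct reading of them. That both clips snapped in is judged from the force drop and the pictures.
- **Scale disagreement:** The wrist camera's scale disagreed with the top camera's by about 2 px, a few per cent, at the stage. Contact force settled where the stop actually was.

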